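# Preset the batch counter on its thumbwheels and load it

### The arm

A 6-joint arm with a two-finger parallel gripper is mounted at the origin on a cart in front of the work surface, level with it; the furniture and walls round the work are solid. World frame = base frame: x ahead of the robot, y to its left, z up, the work surface at z = 0. Lengths are in m, angles in rad, forces in N, time in s.
With the tool pointing down it reaches from about 0.25 to 0.775 m from the base axis. Payload 4 kg.
Tool frame: the origin (TCP) lies at the very end of the fingers, on their centre line; the grasp point (between the pads) lies 19 mm behind it; z points along the fingers, y is the direction in which the jaws open and shut (so a half turn about z gives the same grasp; the last joint's range is limited). The gripper opens to 94 mm and grips with 3 to 60 N. Pads are 16 mm wide; open, the fingers measure 119 mm over their backs; the gripper's body (75 mm by 177 mm) begins 78 mm behind the grasp point.
Start: joints at [1.004, 0.087, 1.371, -0, 1.684, -0.103], TCP at [0.246, 0.492, 0.206] pointing down, gripper open.
Joint ranges: [-3.1, 3.1], [-0.76, 2.03], [0.27, 2.55], [-1.08, 4.22], [0.17, 2.65], [-2.57, 2.57]. Speed limits (rad/s): [2.79, 2.79, 3.14, 3.14, 3.14, 3.14].

### API

Orientations are given as a rotation vector (axis times angle).
In Python, from rig import bot gives the robot as it stands.
- The arm moves only by the tool play_rows, never from a script. Its argument "deltas" is a list of rows, each an object of numbers: "jaw": the gripper's target within -1 to 1 (fully open at 1, half-way at 0, shut at -1); "tx", "ty", "tz": the shift along the world's x, y, z in units of 12 cm (1.0 is 12 cm); "roll": the turn about the world's z in units of 360 degrees (1.0 is 360 degrees). In form: [{"jaw": .., "tx": .., "ty": .., "tz": .., "roll": ..}, ...]. A call has 1 to 20 rows; each row is the pose to reach, as a shift and turn from the pose commanded when the call began, turning the shorter way round; what a row does not reach only later rows make up. A row lasts 1/10 s, in which the tool goes at most 50 mm and 8.59 degrees, less where a joint would pass 70% of its speed; a pose out of reach is approached as far as the arm can. A call with a number of a shift or a turn outside -1 to 1 is refused whole. A call with a gripper value outside its range is refused whole. The fingers move at their own pace and stop on an object; "newtons" is the grip in N (left out, the last holds). Time passes only in rows, so rows that repeat a pose let the fingers close. It gives the time, the measured TCP pose, the force and the opening at its end, in the units of the state.
- bot.observe(): the state, without advancing time (a new reading comes with each control period).
- bot.camera(name): name is "side" or "top"; returns (picture, depth): 480x640x3 uint8, red, green, blue; 480x640 float32, m along the optical axis (not along the pixel's ray), 0 where there is no reading.
- bot.camera_info(name): a dict with "intrinsics" (3x3 intrinsics, pixels), "k1" (the pictures are not rectified: a ray, as slopes to the right and down, at radius r is drawn at 1 + k1 r^2 times it, then the intrinsics apply), "R" (3x3) and "t" (3): a world point X has camera coordinates R X + t. Camera axes: x right, y down, z forward; pixel columns grow to the right and rows downward; lengths in m; the calibration is good to about 2 mm. A picture is of the moment at which its call begins. camera_info takes no time and is no camera call.
- bot.job_done(): hands the job in, once; it reports no verdict.
Trained networks look in the newest picture that a camera, given by its name, has taken for a name from the list of things; names that differ only in an ending like _2 or _b are one class to them, and where a whole thing is asked for, a point or a joint stands for the part that bears it (a point fixed in the world has none). Each returns a list of dicts, best first, with "score" (0 to 1); they miss things now and then, are a little off and sometimes report something else, mostly with a low value. They report only what shows in the picture. A call takes as long as a camera call.
- bot.boxes_of(query, camera): "bbox" ([left, top, right, bottom] in pixels, round what is visible of it).
- bot.mark_of(query, camera): "point" ([row, column] in pixels: a listed point, or the origin of a listed thing).
The state is a dict: "clock": time; "q": joint angles; "joint_vel": joint speeds; "tau": joint torques, N m; "position": TCP position; "eef_rot": TCP orientation; "wrist_force": force on the tool from outside, world axes, zero at the start; "moment": the same for the moment, N m; "grip_width": finger opening in m.
Only numpy, scipy, OpenCV 4.12 (cv2) and the standard library are available. Lean on these libraries where they do the work, as an engineer would, in place of code of your own. Each camera call takes 0.05 s, during which the arm holds its last target. There are 200 camera calls.

### The job

Set the batch counter under the clear guard to 734: turn each thumbwheel until it has clicked home with its digit at the red pointer (left wheel 7, middle wheel 3, right wheel 4, as seen from the robot). Only when all three are right, press the green button fully in and let it come out again; leave the oil bottle, the tin and the metal body beside the counter where they stand.

Things in the scene. Friction and masses are not known exactly. Their poses are not given: they have to be found in the camera images.
- counter: Batch counter on a grey foot plate (190 x 210 x 8 mm), fixed to the table, turned up to 0.35 rad. Origin on the table under the middle of its sloping panel; x points away from the robot, y to its left, z up. Its posts stand at x = 98, y = +-97 mm.
- case: Tilted grey case of the counter (140 x 204 x 75 mm). Origin at the middle of its panel surface, 112 mm above the counter's origin. Its x runs up the slope (away from the robot and up), its y to the left, its z straight out of the panel, leaning 40 deg from vertical towards the robot.
- guard_edge (a point): Middle of the front edge, underside, of the level clear guard (145 x 200 mm, 276 mm above the table) that covers the panel from here backwards; axes as the counter's. It stops a gripper that points straight down; one leaning 30 to 50 deg (fingers pointing down and away from the robot, square to the panel) passes in front of and under this edge.
- wheel_left_axis (a point): Centre of the left wheel on its axle, 16 mm under the panel surface, in the middle of the fins' width; axes as the case's. Black drum, radius 28 mm, with five yellow fins 72 deg apart, 5 mm thick, 16 mm wide (y -8 to 8 mm), tips 42 mm from the axle, standing out of a slot (x -44 to 44 mm). Push a fin sideways with closed fingertips.
- wheel_middle_axis (a point): The same for the middle wheel, 40 mm right of the left one. White numerals 0 to 9 on each drum left of its fins (y 8 to 22 mm); the one furthest out (x = 0), beside the red pointer at its left, is the setting.
- wheel_right_axis (a point): The same for the right wheel, 40 mm further right. On every wheel, with an even digit set, fins stand at -54, 18 and 90 deg from the case's z (measured towards its x); with an odd digit, at -90, -18 and 54 deg.
- wheel_left (a joint): Joint of the left thumbwheel, rad: 0.6283 x the digit at the pointer (36 deg a digit), end stops just past 0 and 9. It grows when the exposed rim is pushed up the slope (+x of the case, away from the robot): digits rise; pushed down the slope they fall.
- wheel_middle (a joint): The same for the middle wheel. Every wheel clicks at each digit and snaps to the nearest click when let go; passing from click to click takes 2 to 4 N at the fin tips. So push a fin a little past half way and the wheel goes on by itself.
- wheel_right (a joint): The same for the right wheel. One stroke on a fin moves a wheel at most two digits (a fin cannot be pushed much past 45 deg from the case's z); lift and take the next fin for more.
- load_top (a point): Middle of the top of the round green button (26 mm across) on the panel, right of the wheels, 44 mm right of the middle of the right wheel's fins; axes as the case's; pressed along the case's -z.
- load (a joint): Travel of the green button, m: 0 out, 0.006 fully in; a spring, 6 N when fully in, returns it.
- oiler: Small oil bottle with red spout, 32 mm across, 108 mm tall, standing left of the counter; origin under its middle. Leave it alone.
- spring_tin: Round silvery tin, 60 mm across, 24 mm high, left of the counter; origin under its middle. Leave it alone.
- raw_body_1: Grey metal lock body, 18 x 90 x 17 mm, right of the counter; origin under its middle. Leave it alone.

How it is judged:
On the way, in this order (a step that is already met when the one before it is completed fails the run):
1. all three wheels have clicked home at 7, 3, 4 (value of joint wheel_left between 4.2682 and 4.5282 rad and value of joint wheel_middle between 1.755 and 2.015 rad and value of joint wheel_right between 2.3833 and 2.6433 rad), for 0.2 s.
2. the green button is pressed fully in with the code still set (all of step 1 and value of joint load above 0.0045 m), for 0.05 s.
At the end, for the whole second after the job is handed in: The wheels rest in their clicks at 7, 3 and 4 (each within 0.13 rad), the green button is out again (under 1.5 mm), and the oil bottle, tin and metal body are within 15 mm of where they stood (all of step 1 and value of joint load below 0.0015 m and distance of each of oiler, raw_body_1, spring_tin from where it was at the start of the episode below 0.015 m); the robot touches nothing.
It fails at once if the green button is pressed in (over 3 mm) before all three digits are right (value of joint load above 0.003 m and not (value of joint wheel_left between 4.2682 and 4.5282 rad and value of joint wheel_middle between 1.755 and 2.015 rad and value of joint wheel_right between 2.3833 and 2.6433 rad)).
It fails at once if the oil bottle is moved by more than 15 mm or knocked over (distance of oiler from where it was at the start of the episode above 0.015 m or angle between oiler's own z axis and vertical above 0.5 rad).
It fails at once if the grey metal body is moved by more than 15 mm or knocked over (distance of raw_body_1 from where it was at the start of the episode above 0.015 m or angle between raw_body_1's own z axis and vertical above 0.5 rad).
It fails at once if the round tin is moved by more than 15 mm or knocked over (distance of spring_tin from where it was at the start of the episode above 0.015 m or angle between spring_tin's own z axis and vertical above 0.5 rad).
It also fails if it takes over 72 s, if anything falls off the work surface, if the arm or the gripper's body presses on something with over 40 N, if the wrist force passes 120 N, or if a joint passes its speed limit or range.

## Working session

There is one attempt and no reset: what is moved stays moved. The work goes in short steps, Python scripts to look and compute and a tool call to move; the robot and the scene stay as the last step left them, time stands still between calls to the robot, and variables do not carry over. Pictures are saved under pics/ and viewed, about 8 in all and at most 12, crops included, and the job is handed in when it is done.

Besides the shell and the picture viewer there is one more tool, called by a JSON object that holds its "name" and its "arguments", one argument or row to a line. play_rows: Moves the arm, as the interface text tells. Its arguments: {"type":"object","properties":{"deltas":{"type":"array","items":{"type":"object","properties":{"jaw":{"type":"number"},"tx":{"type":"number","minimum":-1,"maximum":1},"ty":{"type":"number","minimum":-1,"maximum":1},"tz":{"type":"number","minimum":-1,"maximum":1},"roll":{"type":"number","minimum":-1,"maximum":1}}}},"newtons":{"type":"number"}},"required":["deltas"]}

```bash
ls; mkdir -p pics
cat > h.py <<'E'
from rig import bot
import numpy as np, cv2
def ray(name,row,col):
    c=bot.camera_info(name);K=np.array(c["intrinsics"]);d=np.array([(col-K[0,2])/K[0,0],(row-K[1,2])/K[1,1]])
    u=d.copy()
    for _ in range(20): u=d/(1+c["k1"]*(u@u))
    R=np.array(c["R"]);t=np.array(c["t"])
    return -R.T@t, R.T@np.array([u[0],u[1],1.])
def unp(name,row,col,z): o,v=ray(name,row,col); return o+v*z
def proj(name,X):
    c=bot.camera_info(name);K=np.array(c["intrinsics"]);p=np.array(c["R"])@X+np.array(c["t"])
    u=p[:2]/p[2];u=u*(1+c["k1"]*(u@u));return np.array([K[1,1]*u[1]+K[1,2],K[0,0]*u[0]+K[0,2]])
def shot(name,fn=None):
    p,d=bot.camera(name)
    if fn: cv2.imwrite(fn,p[:,:,::-1])
    return p,d
E
python3 - <<'E'
from h import *
print(bot.observe())
for n in ("side","top"):
    p,d=shot(n,f"pics/{n}0.png"); c=bot.camera_info(n); print(n,c, -np.array(c["R"]).T@np.array(c["t"]))
    for q in ["counter","case","guard_edge","wheel_left_axis","wheel_middle_axis","wheel_right_axis","load_top","oiler","spring_tin","raw_body_1"]:
        r=bot.mark_of(q,n)
        print(q,[(np.round(x["point"],1),round(x["score"],2),np.round(unp(n,*x["point"],d[int(x["point"][0]),int(x["point"][1])]),3)) for x in r[:2]])
E
```

```text
pics
{'clock': 0.0, 'q': array([ 1.00389069e+00,  8.79772619e-02,  1.37221048e+00, -5.06077749e-06,
        1.68358804e+00, -1.03132198e-01]), 'joint_vel': array([-8.84692003e-04, -1.47329018e-03, -2.67301788e-05,  7.73374989e-04,
        2.25387127e-04,  1.59531582e-03]), 'tau': array([-6.16566085e-04, -3.40177524e+01, -3.02425110e+01,  7.17893173e-02,
        3.30612890e-02, -1.60436202e-04]), 'position': array([0.2457645 , 0.49144328, 0.20431421]), 'eef_rot': array([-0.72181906, -3.05681068,  0.00324047]), 'wrist_force': array([0.25874384, 0.24352925, 0.34335392]), 'moment': array([-0.01081694, -0.01354846, -0.02132531]), 'grip_width': 0.09400594428222735}
side {'intrinsics': array([[530.11094486,   0.        , 317.31640688],
       [  0.        , 530.11094486, 224.33515268],
       [  0.        ,   0.        ,   1.        ]]), 'k1': -0.09210609355260747, 'R': array([[-0.8886837 , -0.45807303, -0.02025793],
       [-0.14206685,  0.3170854 , -0.93769604],
       [ 0.43595676, -0.8304372 , -0.34686562]]), 't': array([0.56878943, 0.22178889, 1.07789313])} [0.06706795 1.08534364 0.593
[... 1279 characters left out ...]
.74, array([0.539, 0.114, 0.088]))]
case [(array([256.7, 315.5]), 0.9, array([0.569, 0.119, 0.113]))]
guard_edge [(array([236.9, 315.7]), 0.97, array([0.6  , 0.117, 0.135]))]
wheel_left_axis [(array([255.3, 287.3]), 0.78, array([0.569, 0.171, 0.126]))]
wheel_middle_axis [(array([253.4, 308.3]), 0.66, array([0.564, 0.132, 0.141])), (array([281.1, 318.5]), 0.59, array([0.532, 0.115, 0.079]))]
wheel_right_axis [(array([250.8, 328.8]), 0.94, array([0.574, 0.094, 0.126]))]
load_top [(array([257.1, 353.8]), 0.48, array([0.556, 0.048, 0.132]))]
oiler []
spring_tin [(array([255.5, 214.2]), 0.7, array([0.621, 0.327, 0.023]))]
raw_body_1 [(array([288. , 403.5]), 0.56, array([ 0.533, -0.058,  0.019]))]
```

Run:
```python
import cv2
a=cv2.imread("pics/top0.png")[180:330,190:440]; b=cv2.imread("pics/side0.png")[140:380,200:440]
cv2.imwrite("pics/a.png",cv2.resize(a,(800,480),interpolation=cv2.INTER_CUBIC)); cv2.imwrite("pics/b.png",cv2.resize(b,(600,600),interpolation=cv2.INTER_CUBIC))
```

```text
(no output)
```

View pics/a.png

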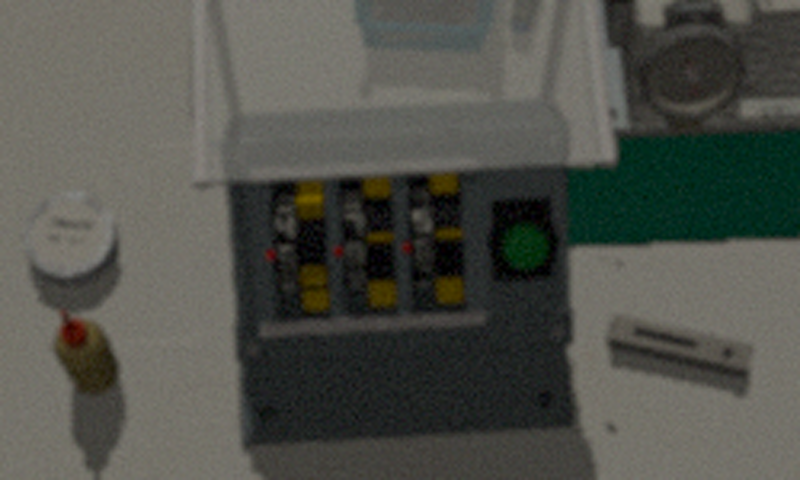

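View pics/b.png

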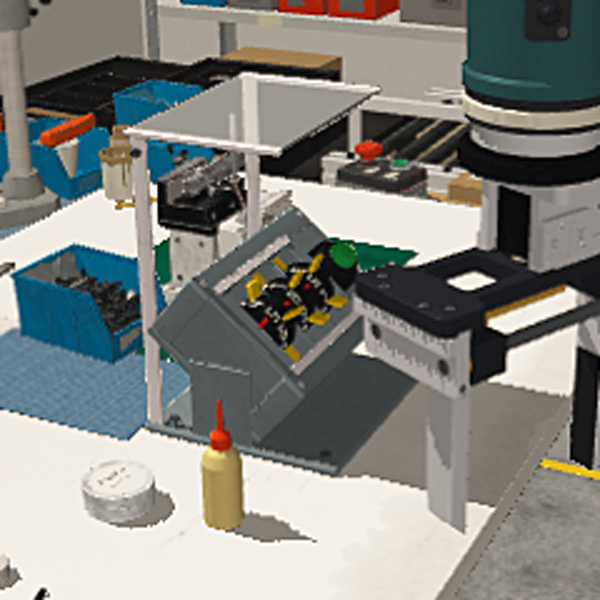

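Top view: counter with three wheels (fins at about crop 300–460, 180–300), red pointers, green button at (525,245), tin and bottle at left, lock body at right. Side view: sharp; guard front edge runs well in front of the wheels, so a vertical tool is blocked. I'll see how the arm behaves near its reach limits (it takes only shifts and roll), closing the gripper on the way.

{"name": "play_rows", "arguments": {
  "deltas": [
    {"jaw": -1, "tz": 0.4},
    {"jaw": -1, "tz": 0.8},
    {"jaw": -1, "tz": 1.0},
    {"jaw": -1, "tz": 1.0},
    {"jaw": -1, "tz": 1.0}
  ]
}}

```text
invalid input
```

Run:
```python
from h import *
s=bot.observe();print({k:np.round(s[k],4) for k in ("clock","q","position","eef_rot","grip_width")})
o,v=ray("top",236.9,315.7);g=o+v*(.276-o[2])/v[2];o,v=ray("side",189,334.8);print(g,o+v*(.276-o[2])/v[2])
ps=[bot.camera("side") for _ in range(8)]
a=np.mean([p[0].astype(float) for p in ps],0);d=np.median([p[1] for p in ps],0)
np.savez("side.npz",a=a,d=d)
ps=[bot.camera("top") for _ in range(8)]
a2=np.mean([p[0].astype(float) for p in ps],0);d2=np.median([p[1] for p in ps],0);np.savez("top.npz",a=a2,d=d2)
def c(a,y0,y1,x0,x1,w,h):
    i=a[y0:y1,x0:x1,::-1]; i=(i-i.min())/(np.percentile(i,99.5)-i.min())*255
    return cv2.resize(np.clip(i,0,255).astype(np.uint8),(w,h),interpolation=cv2.INTER_CUBIC)
cv2.imwrite("pics/c.png",np.vstack([c(a,230,290,290,350,600,600)[:300*2], ])[:600])
cv2.imwrite("pics/d.png",c(a2,230,285,265,375,800,400))
```

```text
{'clock': np.float64(1.1), 'q': array([ 1.0039,  0.0872,  1.3707,  0.    ,  1.6836, -0.1031]), 'position': array([0.2461, 0.4919, 0.2055]), 'eef_rot': array([7.2210e-01, 3.0575e+00, 2.0000e-04]), 'grip_width': np.float64(0.094)}
[0.5306517  0.12046752 0.276     ] [0.53044752 0.12018069 0.276     ]
```

View pics/c.png

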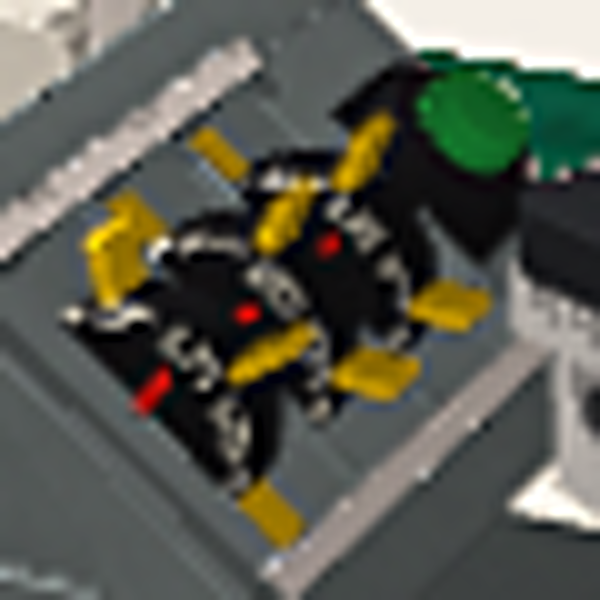

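View pics/d.png

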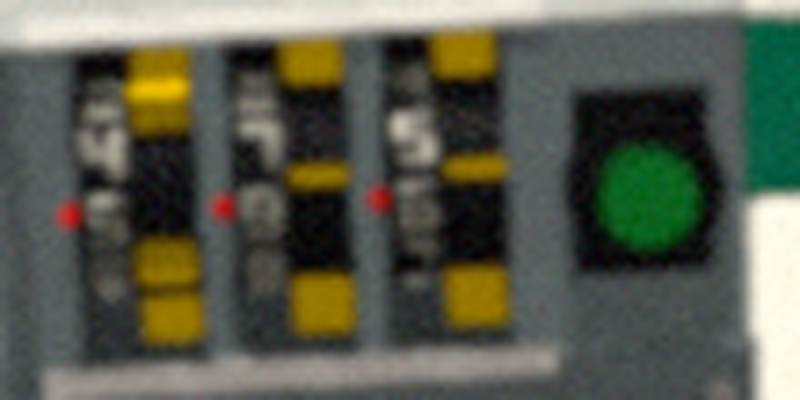

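```bash
cat > fit.py <<'E'
from h import *
from scipy.optimize import least_squares
M={"top":{},"side":{}}
s40,c40=np.sin(np.radians(40)),np.cos(np.radians(40))
def case(p):  # p=x,y,yaw -> R,t of case
    c,s=np.cos(p[2]),np.sin(p[2]);Rz=np.array([[c,-s,0],[s,c,0],[0,0,1]])
    return Rz@np.array([[c40,0,-s40],[0,1,0],[s40,0,c40]]),np.array([p[0],p[1],.112])
E
python3 - <<'E'
from fit import *
qs=["case","wheel_left_axis","wheel_middle_axis","wheel_right_axis","load_top","guard_edge","counter"]
obs={}
for n in ("top","side"):
  for k in range(4):
    bot.camera(n)
    for q in qs:
        r=bot.mark_of(q,n)
        if r and r[0]["score"]>.4: obs.setdefault((n,q),[]).append(r[0]["point"])
obs={k:np.median(v,0) for k,v in obs.items()}
def pts(p):
    R,t=case(p);yo=p[3];gx=p[4]
    L=lambda y,z:R@np.array([0,y,z])+t
    c,s=np.cos(p[2]),np.sin(p[2])
    return {"case":t,"wheel_left_axis":L(yo,-.016),"wheel_middle_axis":L(yo-.04,-.016),"wheel_right_axis":L(yo-.08,-.016),"load_top":L(yo-.124,p[5]),
     "guard_edge":np.array([p[0]+c*gx,p[1]+s*gx,.276]),"counter":np.array([p[0],p[1],0])}
def res(p):
    P=pts(p);return np.concatenate([proj(n,P[q])-o for (n,q),o in obs.items()]+[[(p[5]-.01)*200]])
r=least_squares(res,[.567,.12,.1,.05,-.04,.01],loss="soft_l1",x_scale=.01)
print(np.round(r.x,4));
for (n,q),o in obs.items(): print(n,q,np.round(o,1),np.round(proj(n,pts(r.x)[q])-o,1))
np.save("p.npy",r.x);p=r.x
R,t=case(p)
rows=[]
for n in ("side","top"):
    f=np.load(n+".npz")["a"];st=[]
    for w in range(3):
        ang=np.radians(np.linspace(80,-80,260));ys=np.linspace(.024,-.010,70)
        m=np.zeros((260,70,2),np.float32)
        for i,a in enumerate(ang):
            for j,y in enumerate(ys):
                X=R@np.array([.028*np.sin(a),p[3]-.04*w+y,-.016+.028*np.cos(a)])+t
                m[i,j]=proj(n,X)[::-1]
        im=cv2.remap(f[:,:,::-1].astype(np.float32),m[:,:,0],m[:,:,1],cv2.INTER_CUBIC)
        im=np.clip((im-im.min())/(np.percentile(im,99)-im.min())*255,0,255).astype(np.uint8)
        im[130,:6]=(0,255,0); st.append(im);st.append(np.full((260,8,3),128,np.uint8))
    rows.append(np.hstack(st))
cv2.imwrite("pics/e.png",cv2.resize(np.hstack(rows),None,fx=1.7,fy=2.2))
print(rows[0].shape)
E
```

```text
[ 0.5711  0.1204 -0.0144  0.0527 -0.0387  0.0215]
top case [256.4 314.1] [-0.5  0.4]
top wheel_left_axis [253.6 284.8] [0.7 2.1]
top wheel_middle_axis [252.4 307.8] [ 1.3 -0. ]
top wheel_right_axis [252.6 328.2] [0.5 0.4]
top load_top [256.8 352.6] [1.1 0.6]
top guard_edge [235.9 315.4] [-0.  -0.1]
top counter [277.6 315.4] [ 0.1 -0.9]
side case [258.6 318.2] [-1.4  0.8]
side wheel_left_axis [269.9 307.6] [ 0.5 -4. ]
side wheel_middle_axis [261.6 312.8] [ 1.9 -0.4]
side wheel_right_axis [257.4 322. ] [-0.4 -1.3]
side load_top [240.2 340.5] [ 0.4 -2.1]
side guard_edge [189.6 333.6] [-0.6  0.1]
side counter [301.2 320.6] [ 0.3 -0.6]Traceback (most recent call last):
  File "<stdin>", line 33, in <module>
  File "h.py", line 11, in proj
    c=bot.camera_info(name);K=np.array(c["intrinsics"]);p=np.array(c["R"])@X+np.array(c["t"])
ValueError: time passes only in moves, steps and waits
```

{"name": "play_rows", "arguments": {
  "deltas": [
    {"jaw": -1.0, "tx": 0.0, "ty": 0.0, "tz": 0.4, "roll": 0.0},
    {"jaw": -1.0, "tx": 0.0, "ty": 0.0, "tz": 0.8, "roll": 0.0},
    {"jaw": -1.0, "tx": 0.0, "ty": 0.0, "tz": 1.0, "roll": 0.0}
  ],
  "newtons": 20
}}

```text
clock: 5.4
position: [0.2464, 0.4924, 0.3302]
eef_rot: [0.722, 3.055, 0.01]
wrist_force: [-0.2, 0.5, 1.4]
grip_width: 0.0732
```

```bash
python3 - <<'E'
s=open("h.py").read()
s=s.replace("def ray","""import pickle,os
if not os.path.exists("ci.pkl"): pickle.dump({n:bot.camera_info(n) for n in ("side","top")},open("ci.pkl","wb"))
CI=pickle.load(open("ci.pkl","rb"))
def ray""").replace("bot.camera_info(name)","CI[name]")
open("h.py","w").write(s)
E
cat > an.py <<'E'
from fit import *
F={n:np.load(n+".npz") for n in ("side","top")}
def cloud(n):
    d=F[n]["d"];c=CI[n];K=np.array(c["intrinsics"])
    v,u=np.mgrid[0:480,0:640];x=(u-K[0,2])/K[0,0];y=(v-K[1,2])/K[1,1];a,b=x.copy(),y.copy()
    for _ in range(10): r=1+c["k1"]*(a*a+b*b);a,b=x/r,y/r
    P=np.stack([a*d,b*d,d],-1)-np.array(c["t"]);return P@np.array(c["R"]),d>0
p=np.load("p.npy")
E
python3 - <<'E'
from an import *
# red pointers and green button blobs in both views, triangulate
for n in ("side","top"):
    a=F[n]["a"];P,ok=cloud(n)
    sat=a.max(-1)-a.min(-1)
    rd=(a[...,0]>1.7*a[...,1])&(a[...,0]>1.7*a[...,2])&(a[...,0]>60)
    gr=(a[...,1]>1.5*a[...,0])&(a[...,1]>1.3*a[...,2])&(a[...,1]>40)
    for nm,m in (("red",rd),("green",gr)):
        m=m.copy();m[:225]=0;m[300:]=0;m[:,:265]=0;m[:,385:]=0
        k,l,st,ce=cv2.connectedComponentsWithStats(m.astype(np.uint8))
        for i in range(1,k):
            if st[i,4]>1: print(n,nm,st[i,4],np.round(ce[i][::-1],1),np.round(np.median(P[(l==i)&ok],0),4))
    # panel plane fit
    R,t=case(p);L=(P-t)@R
    m=ok&(abs(L[...,2])<.006)&(abs(L[...,0])<.068)&(abs(L[...,1])<.1)&(sat<25)&(a.mean(-1)>50)
    X=P[m];c=X.mean(0);nn=np.linalg.svd(X-c,full_matrices=False)[2][2];nn*=np.sign(nn[2])
    print(n,m.sum(),"normal",nn,"yaw",np.arctan2(-nn[1],-nn[0]),"lean",np.degrees(np.arccos(nn[2])),"off",(c-t)@nn, "yrange",np.percentile(L[m][:,1],[0.5,99.5]),"xr",np.percentile(L[m][:,0],[.5,99.5]))
rows=[]
from itertools import product
for n in ("side","top"):
    f=F[n]["a"];st=[];R,t=case(p)
    for w in range(3):
        ang=np.radians(np.linspace(80,-80,260));ys=np.linspace(.024,-.010,70)
        m=np.array([[proj(n,R@np.array([.028*np.sin(a),p[3]-.04*w+y,-.016+.028*np.cos(a)])+t)[::-1] for y in ys] for a in ang],np.float32)
        im=cv2.remap(f[:,:,::-1].astype(np.float32),m[:,:,0],m[:,:,1],cv2.INTER_CUBIC)
        im=np.clip((im-im.min())/(np.percentile(im,99)-im.min())*255,0,255).astype(np.uint8)
        im[130,:6]=(0,255,0); st+=[im,np.full((260,6,3),128,np.uint8)]
    rows.append(np.hstack(st))
cv2.imwrite("pics/e.png",cv2.resize(np.hstack(rows),(790,550)))
E
```

```text
side red 4 [254.  322.5] [0.5634 0.1181 0.1205]
side red 6 [260.8 314.2] [0.5639 0.1564 0.1196]
side red 12 [268.8 304.5] [0.5673 0.1945 0.1151]
side green 49 [244.3 265.9] [ 0.8701 -0.12    0.0017]
side green 248 [241.1 345.4] [ 0.6379 -0.2331  0.0023]
side green 7 [281.6 266. ] [0.7398 0.0892 0.0016]
side 1810 normal [-6.43339964e-01 -4.01527884e-04  7.65580518e-01] yaw 0.0006241300933371802 lean 40.0413348352681 off 0.00033587535463310887 yrange [-0.09822163  0.09974805] xr [-0.06735236  0.06746336]
top red 9 [258. 295.] [0.5671 0.1572 0.1175]
top red 6 [257.  316.5] [0.5647 0.1169 0.1192]
top red 9 [259. 274.] [0.5646 0.1965 0.1207]
top green 391 [243.6 376.1] [ 0.6422 -0.0155  0.002 ]
top green 106 [256.7 353.7] [0.5578 0.0479 0.1296]
top 473 normal [-0.64040461 -0.00454462  0.76802427] yaw 0.007096364792375409 lean 39.82319973988124 off 0.0014327583842690885 yrange [-0.09976666  0.09993146] xr [-0.06385346  0.04351795]
```

View pics/e.png

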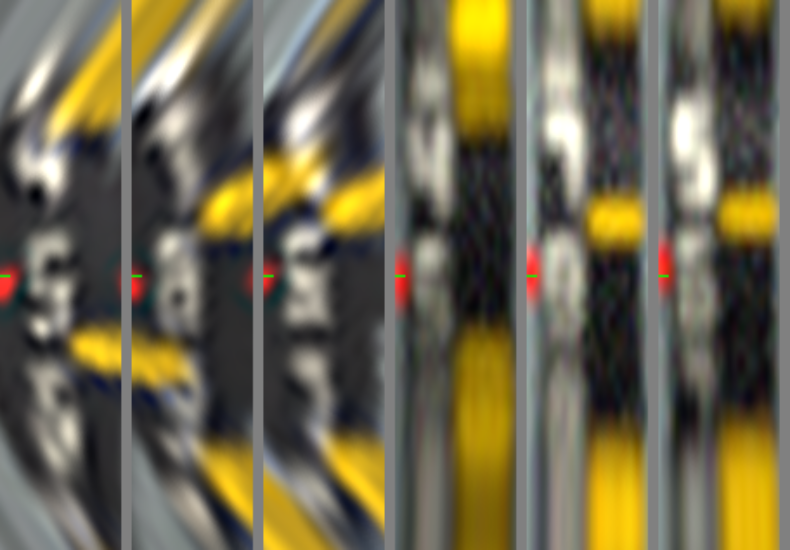

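Rectified strips: left shows 4/5/6 (set 5), middle 7/8/9 (set 8), right 5/6/7 (set 6); the fins' parity agrees (left odd, others even). Needed: left +2, middle −5, right −2. Now I'll learn what the arm does past its reach (high up, in free space).

{"name": "play_rows", "arguments": {
  "deltas": [
    {"jaw": -1.0, "tx": 0.0, "ty": 0.0, "tz": 0.4, "roll": 0.0},
    {"jaw": -1.0, "tx": 0.0, "ty": 0.0, "tz": 0.8, "roll": 0.0},
    {"jaw": -1.0, "tx": 0.0, "ty": 0.0, "tz": 1.0, "roll": 0.0},
    {"jaw": -1.0, "tx": 0.0, "ty": 0.0, "tz": 1.0, "roll": 0.0}
  ]
}}

```text
clock: 5.8
position: [0.2463, 0.4924, 0.4504]
eef_rot: [0.721, 3.054, 0.014]
wrist_force: [-0.3, -0.9, -0.3]
grip_width: 0.0412
```

Run:
```python
from h import *
s=bot.observe();print({k:np.round(s[k],4) for k in ("clock","q","position","eef_rot","grip_width")})
```

```text
{'clock': np.float64(5.8), 'q': array([ 1.0039,  0.1746,  0.7809,  0.    ,  2.1765, -0.1031]), 'position': array([0.2463, 0.4924, 0.4504]), 'eef_rot': array([0.7212, 3.0545, 0.0143]), 'grip_width': np.float64(0.0412)}
```

{"name": "play_rows", "arguments": {
  "deltas": [
    {"jaw": -1.0, "tx": 0.0, "ty": 0.0, "tz": 0.4, "roll": 0.0},
    {"jaw": -1.0, "tx": 0.0, "ty": 0.0, "tz": 0.8, "roll": 0.0},
    {"jaw": -1.0, "tx": 0.0, "ty": 0.0, "tz": 1.0, "roll": 0.0}
  ]
}}

```text
clock: 6.1
position: [0.2444, 0.4885, 0.5601]
eef_rot: [0.722, 3.057, 0.003]
wrist_force: [5.7, 13.2, 44.4]
grip_width: 0.0172
```

Run:
```python
from h import *
s=bot.observe();print({k:np.round(s[k],4) for k in ("clock","q","position","eef_rot","grip_width")})
```

```text
{'clock': np.float64(6.1), 'q': array([ 1.0028e+00,  3.6960e-01,  2.7360e-01,  8.0000e-04,  2.4963e+00,
       -1.0350e-01]), 'position': array([0.2444, 0.4885, 0.5601]), 'eef_rot': array([0.722 , 3.0573, 0.0033]), 'grip_width': np.float64(0.0172)}
```

{"name": "play_rows", "arguments": {
  "deltas": [
    {"jaw": -1.0, "tx": 0.0, "ty": 0.0, "tz": 0.4, "roll": 0.0},
    {"jaw": -1.0, "tx": 0.0, "ty": 0.0, "tz": 0.8, "roll": 0.0},
    {"jaw": -1.0, "tx": 0.0, "ty": 0.0, "tz": 1.0, "roll": 0.0}
  ]
}}

```text
clock: 6.4
position: [0.2254, 0.4508, 0.595]
eef_rot: [0.72, 3.05, 0.046]
wrist_force: [0.2, -0.0, 0.4]
grip_width: 0.0004
```

Run:
```python
from h import *
s=bot.observe();print({k:np.round(s[k],4) for k in ("clock","q","position","eef_rot","grip_width")})
```

```text
{'clock': np.float64(6.4), 'q': array([ 0.9924,  0.3012,  0.2754,  0.0057,  2.5348, -0.1099]), 'position': array([0.2254, 0.4508, 0.595 ]), 'eef_rot': array([0.7202, 3.0502, 0.0462]), 'grip_width': np.float64(0.0004)}
```

{"name": "play_rows", "arguments": {
  "deltas": [
    {"jaw": -1.0, "tx": 0.0, "ty": 0.0, "tz": 0.0, "roll": 0.0},
    {"jaw": -1.0, "tx": 0.0, "ty": 0.0, "tz": 0.0, "roll": 0.0}
  ]
}}

```text
clock: 6.6
position: [0.226, 0.4519, 0.5938]
eef_rot: [0.72, 3.051, 0.044]
wrist_force: [-0.9, 0.5, 0.0]
grip_width: 0.0004
```

Run:
```python
from h import *
s=bot.observe();print({k:np.round(s[k],4) for k in ("clock","q","position","eef_rot","grip_width")})
```

```text
{'clock': np.float64(6.6), 'q': array([ 0.9925,  0.3031,  0.276 ,  0.0056,  2.5336, -0.1097]), 'position': array([0.226 , 0.4519, 0.5938]), 'eef_rot': array([0.7205, 3.0506, 0.0443]), 'grip_width': np.float64(0.0004)}
```

{"name": "play_rows", "arguments": {
  "deltas": [
    {"jaw": -1.0, "tx": 0.0, "ty": 0.0, "tz": 1.0, "roll": 0.0},
    {"jaw": -1.0, "tx": 0.0, "ty": 0.0, "tz": 1.0, "roll": 0.0},
    {"jaw": -1.0, "tx": 0.0, "ty": 0.0, "tz": 1.0, "roll": 0.0},
    {"jaw": -1.0, "tx": 0.0, "ty": 0.0, "tz": 1.0, "roll": 0.0}
  ]
}}

```text
clock: 7.0
position: [0.2064, 0.4128, 0.625]
eef_rot: [0.719, 3.044, 0.083]
wrist_force: [0.3, 0.1, -0.0]
grip_width: 0.0006
```

Run:
```python
from h import *
s=bot.observe();print({k:np.round(s[k],4) for k in ("clock","q","position","eef_rot","grip_width")})
```

```text
{'clock': np.float64(7.0), 'q': array([ 0.9791,  0.2382,  0.2744,  0.0125,  2.5751, -0.1173]), 'position': array([0.2064, 0.4128, 0.625 ]), 'eef_rot': array([0.7187, 3.0441, 0.0827]), 'grip_width': np.float64(0.0006)}
```

```bash
cat > kin.py <<'E'
import numpy as np
from scipy.spatial.transform import Rotation as Ro
from scipy.optimize import least_squares
D=[([1.0039,.0872,1.3707,0,1.6836,-.1031],[.2461,.4919,.2055]),([1.0039,.1746,.7809,0,2.1765,-.1031],[.2463,.4924,.4504]),
([1.0028,.3696,.2736,.0008,2.4963,-.1035],[.2444,.4885,.5601]),([.9924,.3012,.2754,.0057,2.5348,-.1099],[.2254,.4508,.595]),([.9791,.2382,.2744,.0125,2.5751,-.1173],[.2064,.4128,.625])]
ry=lambda a:Ro.from_euler('y',a).as_matrix(); rz=lambda a:Ro.from_euler('z',a).as_matrix()
def fk(q,k):
    h,a,ax,b,bx,c,dy=k
    R=rz(q[0]);p=np.array([0,0,h]);R=R@ry(q[1]);p=p+R@[ax,dy,a];R=R@ry(q[2]);p=p+R@[bx,0,0]
    R=R@rz(q[3]);p=p+R@[0,0,b];R=R@ry(q[4])@rz(q[5]);return p+R@[0,0,c],R
E
python3 - <<'E'
from kin import *
for dyf in (1,):
    f=lambda k:np.concatenate([(fk(q,k)[0]-np.array(x))*1e3 for q,x in D]+[(np.array(k)-[.2,.4,0,.4,0,.25,.05])*.02])
    r=least_squares(f,[.2,.4,0,.4,0,.25,.05]);print(np.round(r.x,4),np.round(r.fun[:15],2))
    for q,x in D: print(Ro.from_matrix(fk(q,r.x)[1]).as_rotvec().round(3))
    np.save("k.npy",r.x)
E
```

```text
[1.528e-01 4.488e-01 1.000e-04 4.997e-01 1.008e-01 3.506e-01 5.660e-02] [-0.03  0.02  0.01  0.06 -0.03 -0.01  0.   -0.    0.06 -0.01  0.02 -0.01
 -0.01 -0.   -0.04]
[-1.651  2.672  0.   ]
[-1.647  2.665  0.007]
[-1.650e+00  2.671e+00  2.000e-03]
[-1.638  2.65   0.025]
[-1.627  2.633  0.044]
```

```bash
cat >> kin.py <<'E'
k0=np.array([.1528,.4488,.0001,.4997,.1008,.3506,.0566])
LO=np.array([-3.1,-.76,.27,-1.08,.17,-2.57]);HI=np.array([3.1,2.03,2.55,4.22,2.65,2.57])
OFF=rz(np.pi/2)
def FK(q): p,R=fk(q,k0);return p,R@OFF
def solve(p,R,q0,w,mg=0.0):
    def f(q):
        a,B=FK(q);return np.concatenate([(a-p)*10,w*10*Ro.from_matrix(R@B.T).as_rotvec()])
    r=least_squares(f,np.clip(q0,LO+mg+1e-6,HI-mg-1e-6),bounds=(LO+mg,HI-mg),xtol=1e-12,ftol=1e-12);return r.x,2*r.cost/100
lean=lambda q:np.degrees(np.arccos(-FK(q)[1][2,2]))
E
python3 - <<'E'
from kin import *
print(Ro.from_matrix(FK([1.0039,.0872,1.3707,0,1.6836,-.1031])[1]).as_rotvec())
q0=np.array([.9925,.3031,.276,.0056,2.5336,-.1097]);p,R=FK(q0)
print("actual [0.9791,0.2382,0.2744,0.0125,2.5751,-0.1173]")
for w in (.05,.1,.2,.3,.5,1,2):
    q,c=solve(p+[0,0,.12],R,q0,w,.004);print(w,q.round(4),lean(q).round(2),FK(q)[0].round(3))
E
```

```text
[7.22010440e-01 3.05746855e+00 1.37448155e-04]
actual [0.9791,0.2382,0.2744,0.0125,2.5751,-0.1173]
0.05 [ 0.9413  0.1194  0.274   0.0992  2.2746 -0.0831] 27.31 [0.225 0.451 0.71 ]
0.1 [ 0.9458  0.1305  0.274   0.0907  2.3074 -0.0854] 24.78 [0.223 0.447 0.699]
0.2 [ 0.9581  0.1645  0.274   0.0656  2.4017 -0.0936] 17.39 [0.217 0.435 0.671]
0.3 [ 0.9673  0.1942  0.274   0.0438  2.4789 -0.1024] 11.22 [0.212 0.424 0.65 ]
0.5 [ 0.9748  0.2221  0.274   0.0229  2.5479 -0.1124] 5.64 [0.207 0.415 0.633]
1 [ 0.9785  0.237   0.274   0.0112  2.5838 -0.1187] 2.7 [0.205 0.41  0.625]
2 [ 0.9794  0.241   0.274   0.008   2.5933 -0.1205] 1.93 [0.204 0.408 0.623]
```

Run:
```python
from kin import *
q=np.array([.9791,.2382,.2744,.0125,2.5751,-.1173])
for step in range(10):
    best=None
    p,R=FK(q);az=np.arctan2(p[1],p[0]);u=np.array([np.cos(az),np.sin(az),0])
    u/=abs(u).max()
    for dr in (-1,-.5,0,.5,1):
        for dz in (-1,-.5,0,.5,1):
            d=.12*(dr*u+np.array([0,0,dz]))
            qq,c=solve(p+d,R,q,.8,.004);pp=FK(qq)[0]
            if pp[2]<.35 or np.hypot(*pp[:2])>1.0: continue
            if best is None or lean(qq)>best[0]: best=(lean(qq),dr,dz,d/.12,qq,pp)
    q=best[4];print(step,round(best[0],1),best[3].round(2),best[5].round(3),q.round(3))
```

```text
0 6.1 [0.5 1.  1. ] [0.23  0.46  0.607] [ 0.988  0.281  0.274  0.02   2.481 -0.102]
1 9.5 [0.5 1.  1. ] [0.251 0.503 0.593] [ 0.995  0.316  0.274  0.027  2.387 -0.091]
2 13.1 [0.5 1.  1. ] [0.271 0.543 0.582] [ 1.     0.345  0.274  0.032  2.294 -0.083]
3 17.1 [0.5 1.  1. ] [0.29  0.581 0.575] [ 1.003  0.37   0.274  0.037  2.2   -0.077]
4 21.2 [0.5 1.  1. ] [0.309 0.617 0.571] [ 1.006  0.393  0.274  0.042  2.106 -0.073]
5 25.6 [0.5 1.  1. ] [0.326 0.652 0.57 ] [ 1.009  0.413  0.274  0.046  2.01  -0.069]
6 30.0 [0.5 1.  1. ] [0.343 0.685 0.572] [ 1.011  0.431  0.274  0.051  1.914 -0.066]
7 34.6 [0.5 1.  1. ] [0.359 0.718 0.577] [ 1.013  0.449  0.274  0.055  1.816 -0.064]
8 39.3 [0.5 1.  1. ] [0.375 0.749 0.583] [ 1.015  0.466  0.274  0.059  1.718 -0.063]
9 44.0 [0.5 1.  1. ] [0.39  0.779 0.592] [ 1.017  0.483  0.274  0.062  1.619 -0.062]
```

{"name": "play_rows", "arguments": {
  "deltas": [
    {"jaw": -1.0, "tx": 0.5, "ty": 1.0, "tz": 1.0, "roll": 0.0},
    {"jaw": -1.0, "tx": 0.5, "ty": 1.0, "tz": 1.0, "roll": 0.0},
    {"jaw": -1.0, "tx": 0.5, "ty": 1.0, "tz": 1.0, "roll": 0.0},
    {"jaw": -1.0, "tx": 0.5, "ty": 1.0, "tz": 1.0, "roll": 0.0}
  ]
}}

```text
clock: 7.4
position: [0.2253, 0.4503, 0.6056]
eef_rot: [0.718, 3.039, 0.115]
wrist_force: [0.3, -1.0, -0.9]
grip_width: 0.0005
```

{"name": "play_rows", "arguments": {
  "deltas": [
    {"jaw": -1.0, "tx": 0.5, "ty": 1.0, "tz": 1.0, "roll": 0.0},
    {"jaw": -1.0, "tx": 0.5, "ty": 1.0, "tz": 1.0, "roll": 0.0},
    {"jaw": -1.0, "tx": 0.5, "ty": 1.0, "tz": 1.0, "roll": 0.0},
    {"jaw": -1.0, "tx": 0.5, "ty": 1.0, "tz": 1.0, "roll": 0.0}
  ]
}}

```text
clock: 7.8
position: [0.2411, 0.482, 0.5914]
eef_rot: [0.715, 3.03, 0.16]
wrist_force: [0.6, 0.2, 1.3]
grip_width: 0.0007
```

```bash
cat > st.py <<'E'
from h import *; from kin import *
s=bot.observe();q=s["q"];R=Ro.from_rotvec(s["eef_rot"]).as_matrix();z=R[:,2]
print("t",round(float(s["clock"]),2),"q",q.round(4),"pos",s["position"].round(4),"lean",np.degrees(np.arccos(-z[2])).round(2),"leanaz",np.degrees(np.arctan2(z[1],z[0])).round(2),"yaxis",R[:,1].round(3),"F",s["wrist_force"].round(1),"w",round(float(s["grip_width"]),4))
E
python3 st.py
```

```text
t 7.8 q [ 0.9938  0.3121  0.2754  0.0189  2.449  -0.098 ] pos [0.2411 0.482  0.5914] lean 6.05 leanaz 63.53 yaxis [0.445 0.889 0.105] F [0.6 0.2 1.3] w 0.0007
```

{"name": "play_rows", "arguments": {
  "deltas": [
    {"jaw": -1.0, "tx": 0.5, "ty": 1.0, "tz": 1.0, "roll": 0.0},
    {"jaw": -1.0, "tx": 0.5, "ty": 1.0, "tz": 1.0, "roll": 0.0}
  ]
}}

```text
clock: 8.0
position: [0.2512, 0.5024, 0.5855]
eef_rot: [0.713, 3.02, 0.209]
wrist_force: [-0.1, -0.4, -0.3]
grip_width: 0.0005
```

```bash
python3 st.py
```

```text
t 8.0 q [ 0.9967  0.3275  0.2742  0.0223  2.4025 -0.0927] pos [0.2512 0.5024 0.5855] lean 7.92 leanaz 63.38 yaxis [0.443 0.886 0.138] F [-0.1 -0.4 -0.3] w 0.0005
```

{"name": "play_rows", "arguments": {
  "deltas": [
    {"jaw": -1.0, "tx": 0.5, "ty": 1.0, "tz": 0.0, "roll": 0.0},
    {"jaw": -1.0, "tx": 0.5, "ty": 1.0, "tz": 0.0, "roll": 0.0}
  ]
}}

```text
clock: 8.2
position: [0.28, 0.56, 0.5464]
eef_rot: [0.711, 3.012, 0.244]
wrist_force: [-0.5, 1.5, -0.5]
grip_width: 0.0005
```

```bash
python3 st.py
```

```text
t 8.2 q [ 1.0076  0.4012  0.2758  0.0213  2.3039 -0.0837] pos [0.28   0.56   0.5464] lean 9.25 leanaz 63.39 yaxis [0.442 0.883 0.161] F [-0.5  1.5 -0.5] w 0.0005
```

{"name": "play_rows", "arguments": {
  "deltas": [
    {"jaw": -1.0, "tx": 0.5, "ty": 1.0, "tz": 1.0, "roll": 0.0}
  ]
}}

```text
clock: 8.3
position: [0.2868, 0.5729, 0.5403]
eef_rot: [0.71, 3.007, 0.271]
wrist_force: [0.2, 0.6, -1.3]
grip_width: 0.0009
```

{"name": "play_rows", "arguments": {
  "deltas": [
    {"jaw": -1.0, "tx": 0.5, "ty": 1.0, "tz": 1.0, "roll": 0.0}
  ]
}}

```text
clock: 8.4
position: [0.2913, 0.5823, 0.5447]
eef_rot: [0.707, 2.993, 0.323]
wrist_force: [-0.1, 0.5, -0.3]
grip_width: 0.0005
```

```bash
python3 st.py
```

```text
t 8.4 q [ 1.0082  0.4095  0.2769  0.0274  2.2408 -0.0794] pos [0.2913 0.5823 0.5447] lean 12.33 leanaz 63.55 yaxis [0.437 0.874 0.214] F [-0.1  0.5 -0.3] w 0.0005
```

{"name": "play_rows", "arguments": {
  "deltas": [
    {"jaw": -1.0, "tx": 0.5, "ty": 1.0, "tz": 1.0, "roll": 0.0}
  ]
}}

```text
clock: 8.5
position: [0.2964, 0.5927, 0.5476]
eef_rot: [0.704, 2.98, 0.373]
wrist_force: [0.5, 0.2, -0.1]
grip_width: 0.0001
```

{"name": "play_rows", "arguments": {
  "deltas": [
    {"jaw": -1.0, "tx": 0.5, "ty": 1.0, "tz": 1.0, "roll": 0.0}
  ]
}}

```text
clock: 8.6
position: [0.3018, 0.6037, 0.5493]
eef_rot: [0.701, 2.967, 0.419]
wrist_force: [0.1, -0.7, 0.0]
grip_width: 0.0005
```

{"name": "play_rows", "arguments": {
  "deltas": [
    {"jaw": -1.0, "tx": 0.5, "ty": 1.0, "tz": 1.0, "roll": 0.0}
  ]
}}

```text
clock: 8.7
position: [0.3075, 0.6148, 0.551]
eef_rot: [0.697, 2.954, 0.464]
wrist_force: [-0.2, -0.8, -0.1]
grip_width: 0.0006
```

{"name": "play_rows", "arguments": {
  "deltas": [
    {"jaw": -1.0, "tx": 0.5, "ty": 1.0, "tz": 1.0, "roll": 0.0}
  ]
}}

```text
clock: 8.8
position: [0.3131, 0.6261, 0.5529]
eef_rot: [0.694, 2.939, 0.51]
wrist_force: [-0.5, -0.6, 0.2]
grip_width: 0.0005
```

{"name": "play_rows", "arguments": {
  "deltas": [
    {"jaw": -1.0, "tx": 0.5, "ty": 1.0, "tz": 1.0, "roll": 0.0}
  ]
}}

```text
clock: 8.9
position: [0.3188, 0.6375, 0.5551]
eef_rot: [0.691, 2.924, 0.556]
wrist_force: [-1.0, -0.9, 0.1]
grip_width: 0.0006
```

{"name": "play_rows", "arguments": {
  "deltas": [
    {"jaw": -1.0, "tx": 0.5, "ty": 1.0, "tz": 1.0, "roll": 0.0}
  ]
}}

```text
clock: 9.0
position: [0.3245, 0.649, 0.5576]
eef_rot: [0.687, 2.908, 0.602]
wrist_force: [-0.3, -0.0, -0.0]
grip_width: 0.0005
```

```bash
python3 st.py
```

```text
t 9.0 q [ 1.0104  0.4244  0.275   0.0429  2.0354 -0.0695] pos [0.3245 0.649  0.5576] lean 23.39 leanaz 63.43 yaxis [0.411 0.821 0.397] F [-0.3 -0.  -0. ] w 0.0005
```

```bash
cat > sim.py <<'E'
from kin import *
q=np.array([1.0104,.4244,.275,.0429,2.0354,-.0695])
def rolled(q,deg,p):
    R=rz(np.radians(deg))@FK(q)[1];
    qs=q.copy()
    for i in range(1,21): qs,c=solve(FK(q)[0]+(p-FK(q)[0])*i/20,rz(np.radians(deg*i/20))@FK(q)[1],qs,.8,.004)
    return qs,c
for deg in (135,-135,120,-120):
  for pos in ([.30,.60,.40],[.28,.56,.3]):
    qs,c=rolled(q,deg,np.array(pos));print(deg,pos,qs.round(3),"cost",round(c*1e6,1))
    x=qs.copy()
    for i in range(40):
        p,R=FK(x);az=np.arctan2(p[1],p[0]);d=np.array([np.cos(az),np.sin(az),.6*(p[2]<.55)]);d*=.09/np.linalg.norm(d)
        x,_=solve(p+d,R,x,.8,.004)
        if i%6==5: B=FK(x)[1];print("   ",i,"xz,yz",B[2,0].round(2),B[2,1].round(2),FK(x)[0].round(2),x.round(2))
E
python3 sim.py
```

```text
135 [0.3, 0.6, 0.4] [ 0.903  0.682  0.274  0.374  2.49  -2.295] cost 738.0
    5 xz,yz -0.15 0.3 [0.27 0.67 0.37] [ 0.96  0.69  0.27  0.41  2.28 -2.22]
    11 xz,yz -0.33 0.19 [0.25 0.77 0.37] [ 1.03  0.69  0.27  0.43  2.04 -2.15]
    17 xz,yz -0.52 0.1 [0.23 0.88 0.39] [ 1.1   0.71  0.27  0.42  1.76 -2.09]
    23 xz,yz -0.69 0.02 [0.2  0.98 0.41] [ 1.17  0.73  0.27  0.4   1.47 -2.04]
    29 xz,yz -0.84 -0.04 [0.18 1.06 0.45] [ 1.24  0.77  0.27  0.37  1.18 -2.  ]
    35 xz,yz -0.93 -0.07 [0.16 1.12 0.49] [ 1.3   0.8   0.27  0.35  0.91 -1.97]
135 [0.28, 0.56, 0.3] [ 0.895  0.527  0.685  0.282  2.258 -2.425] cost 0.0
    5 xz,yz -0.13 0.31 [0.29 0.68 0.34] [ 0.95  0.73  0.27  0.39  2.27 -2.25]
    11 xz,yz -0.3 0.2 [0.26 0.77 0.35] [ 1.01  0.72  0.27  0.41  2.05 -2.18]
    17 xz,yz -0.49 0.09 [0.24 0.87 0.37] [ 1.08  0.72  0.27  0.41  1.78 -2.11]
    23 xz,yz -0.67 0.01 [0.22 0.97 0.4 ] [ 1.15  0.74  0.27  0.39  1.5  -2.06]
    29 xz,yz -0.82 -0.05 [0.2  1.05 0.44] [ 1.22  0.77  0.27  0.37  1.21 -2.03]
    35 xz,yz -0.92 -0.09 [0.18 1.11 0.48] [ 1.28  0.8   0.27  0.34  0.94 -2.  ]
-135
[... 2561 characters left out ...]
]
    29 xz,yz 0.87 0.21 [0.77 0.79 0.47] [ 0.81  0.78  0.27 -0.26  1.01  1.59]
    35 xz,yz 0.94 0.21 [0.83 0.8  0.51] [ 0.76  0.81  0.27 -0.19  0.76  1.53]
-120 [0.28, 0.56, 0.3] [ 1.198  0.458  0.784 -0.388  2.11   2.02 ] cost 0.0
    5 xz,yz 0.15 0.34 [0.39 0.65 0.35] [ 1.14  0.72  0.27 -0.46  2.14  1.84]
    11 xz,yz 0.35 0.29 [0.48 0.69 0.37] [ 1.06  0.72  0.27 -0.43  1.89  1.78]
    17 xz,yz 0.55 0.24 [0.58 0.73 0.39] [ 0.98  0.73  0.27 -0.39  1.62  1.72]
    23 xz,yz 0.72 0.21 [0.68 0.77 0.42] [ 0.9   0.75  0.27 -0.33  1.32  1.67]
    29 xz,yz 0.86 0.19 [0.76 0.8  0.46] [ 0.83  0.78  0.27 -0.27  1.04  1.61]
    35 xz,yz 0.94 0.19 [0.81 0.81 0.5 ] [ 0.78  0.81  0.27 -0.19  0.79  1.55]
```

Run:
```python
from an import *
for n in ("side","top"):
    P,ok=cloud(n);Q=P[ok]
    # any seen point high up in region
    m=(Q[:,2]>.25)&(np.hypot(Q[:,0],Q[:,1])<1.15)&(Q[:,1]>.25)&(Q[:,0]>.2)
    print(n,m.sum(),Q[m].min(0) if m.any() else "",Q[m].max(0) if m.any() else "")
    for X in ([.62,.75,.4],[.5,.7,.4],[.7,.8,.45],[.62,.6,.5],[.37,.65,.35]):
        r,c=proj(n,np.array(X)).round().astype(int);dep=(np.array(CI[n]["R"])@X+CI[n]["t"])[2]
        print(X,r,c,round(dep,2),F[n]["d"][r,c] if 0<=r<480 and 0<=c<640 else "out")
```

```text
side 20050 [0.20000011 0.40767668 0.25011421] [0.31540358 0.58501891 0.59850655]
[0.62, 0.75, 0.4] 221 25 0.59 1.5863094
[0.5, 0.7, 0.4] 222 131 0.58 1.8439119
[0.7, 0.8, 0.45] 183 -65 0.56 out
[0.62, 0.6, 0.5] 113 112 0.68 2.9846797
[0.37, 0.65, 0.35] 267 258 0.58 1.1470357
top 4948 [0.20000951 0.3154663  0.30332212] [0.30138438 0.52935464 0.58597706]
[0.62, 0.75, 0.4] 159 -140 0.73 out
[0.5, 0.7, 0.4] 235 -131 0.68 out
[0.7, 0.8, 0.45] 90 -189 0.72 out
[0.62, 0.6, 0.5] 107 -78 0.64 out
[0.37, 0.65, 0.35] 342 -93 0.67 out
```

{"name": "play_rows", "arguments": {
  "deltas": [
    {"jaw": -1.0, "tx": 0.0, "ty": -0.3, "tz": -0.3, "roll": 0.0},
    {"jaw": -1.0, "tx": 0.0, "ty": -0.6, "tz": -0.6, "roll": -0.02},
    {"jaw": -1.0, "tx": 0.0, "ty": -0.8, "tz": -0.8, "roll": -0.04},
    {"jaw": -1.0, "tx": 0.0, "ty": -1.0, "tz": -1.0, "roll": -0.06},
    {"jaw": -1.0, "tx": 0.0, "ty": -1.0, "tz": -1.0, "roll": -0.08},
    {"jaw": -1.0, "tx": 0.0, "ty": -1.0, "tz": -1.0, "roll": -0.1},
    {"jaw": -1.0, "tx": 0.0, "ty": -1.0, "tz": -1.0, "roll": -0.12}
  ]
}}

```text
clock: 9.7
position: [0.3238, 0.5274, 0.4373]
eef_rot: [1.646, 2.348, 0.484]
wrist_force: [-0.3, 0.7, -0.1]
grip_width: -0.0
```

{"name": "play_rows", "arguments": {
  "deltas": [
    {"jaw": -1.0, "tx": 0.0, "ty": 0.0, "tz": -0.2, "roll": -0.02},
    {"jaw": -1.0, "tx": 0.0, "ty": 0.0, "tz": -0.4, "roll": -0.04},
    {"jaw": -1.0, "tx": 0.0, "ty": 0.0, "tz": -0.6, "roll": -0.06},
    {"jaw": -1.0, "tx": 0.0, "ty": 0.0, "tz": -0.8, "roll": -0.08},
    {"jaw": -1.0, "tx": 0.0, "ty": 0.0, "tz": -0.9, "roll": -0.1},
    {"jaw": -1.0, "tx": 0.0, "ty": 0.0, "tz": -0.9, "roll": -0.12},
    {"jaw": -1.0, "tx": 0.0, "ty": 0.0, "tz": -0.9, "roll": -0.14},
    {"jaw": -1.0, "tx": 0.0, "ty": 0.0, "tz": -0.9, "roll": -0.16},
    {"jaw": -1.0, "tx": 0.0, "ty": 0.0, "tz": -0.9, "roll": -0.18},
    {"jaw": -1.0, "tx": 0.0, "ty": 0.0, "tz": -0.9, "roll": -0.2},
    {"jaw": -1.0, "tx": 0.0, "ty": 0.0, "tz": -0.9, "roll": -0.22},
    {"jaw": -1.0, "tx": 0.0, "ty": 0.0, "tz": -0.9, "roll": -0.24},
    {"jaw": -1.0, "tx": 0.0, "ty": 0.0, "tz": -0.9, "roll": -0.26},
    {"jaw": -1.0, "tx": 0.0, "ty": 0.0, "tz": -0.9, "roll": -0.26}
  ]
}}

```text
clock: 11.1
position: [0.3256, 0.5287, 0.3282]
eef_rot: [2.706, 0.394, 0.079]
wrist_force: [-0.1, 1.0, -1.4]
grip_width: 0.0004
```

```bash
echo 'print("v",R[2].round(3))'>>st.py; python3 st.py
```

```text
t 11.1 q [ 1.0845  0.5153  0.6464 -0.3645  2.2487  2.1744] pos [0.3256 0.5287 0.3282] lean 23.49 leanaz -73.71 yaxis [ 0.262 -0.879  0.399] F [-0.1  1.  -1.4] w 0.0004
v [-0.002  0.399 -0.917]
```

{"name": "play_rows", "arguments": {
  "deltas": [
    {"jaw": -1.0, "tx": 0.3, "ty": 0.4, "tz": 0.2, "roll": 0.0},
    {"jaw": -1.0, "tx": 0.6, "ty": 0.8, "tz": 0.3, "roll": 0.0},
    {"jaw": -1.0, "tx": 0.8, "ty": 1.0, "tz": 0.4, "roll": 0.0}
  ]
}}

```text
clock: 11.4
position: [0.3805, 0.5834, 0.3301]
eef_rot: [2.714, 0.411, 0.102]
wrist_force: [-0.5, -0.1, -2.6]
grip_width: 0.0003
```

{"name": "play_rows", "arguments": {
  "deltas": [
    {"jaw": -1.0, "tx": 0.8, "ty": 1.0, "tz": 0.8, "roll": 0.0}
  ]
}}

```text
clock: 11.5
position: [0.3921, 0.5844, 0.3365]
eef_rot: [2.735, 0.418, 0.138]
wrist_force: [-0.5, 0.1, -0.8]
grip_width: 0.0006
```

{"name": "play_rows", "arguments": {
  "deltas": [
    {"jaw": -1.0, "tx": 0.8, "ty": 1.0, "tz": 0.8, "roll": 0.0}
  ]
}}

```text
clock: 11.6
position: [0.4031, 0.5854, 0.346]
eef_rot: [2.758, 0.424, 0.178]
wrist_force: [-0.5, 0.6, 1.9]
grip_width: 0.0004
```

{"name": "play_rows", "arguments": {
  "deltas": [
    {"jaw": -1.0, "tx": 0.8, "ty": 1.0, "tz": 0.8, "roll": 0.0}
  ]
}}

```text
clock: 11.7
position: [0.414, 0.5872, 0.3506]
eef_rot: [2.775, 0.433, 0.213]
wrist_force: [-0.3, 0.3, -0.7]
grip_width: 0.0007
```

{"name": "play_rows", "arguments": {
  "deltas": [
    {"jaw": -1.0, "tx": 0.8, "ty": 1.0, "tz": 0.8, "roll": 0.0}
  ]
}}

```text
clock: 11.8
position: [0.4252, 0.59, 0.3531]
eef_rot: [2.789, 0.443, 0.246]
wrist_force: [0.3, -0.4, 0.3]
grip_width: 0.0004
```

```bash
python3 st.py
```

```text
t 11.8 q [ 1.0244  0.7151  0.2738 -0.4234  2.2351  2.0306] pos [0.4252 0.59   0.3531] lean 20.19 leanaz -51.74 yaxis [ 0.274 -0.906  0.324] F [ 0.3 -0.4  0.3] w 0.0004
v [ 0.119  0.324 -0.939]
```

{"name": "play_rows", "arguments": {
  "deltas": [
    {"jaw": -1.0, "tx": 0.8, "ty": 1.0, "tz": 0.8, "roll": -0.01}
  ]
}}

```text
clock: 11.9
position: [0.434, 0.5896, 0.3529]
eef_rot: [2.814, 0.363, 0.268]
wrist_force: [0.4, 0.8, -0.9]
grip_width: 0.0003
```

{"name": "play_rows", "arguments": {
  "deltas": [
    {"jaw": -1.0, "tx": 0.8, "ty": 1.0, "tz": 0.8, "roll": -0.01}
  ]
}}

```text
clock: 12.0
position: [0.443, 0.5893, 0.3525]
eef_rot: [2.837, 0.283, 0.29]
wrist_force: [0.3, 0.1, -0.1]
grip_width: 0.0001
```

{"name": "play_rows", "arguments": {
  "deltas": [
    {"jaw": -1.0, "tx": 0.8, "ty": 1.0, "tz": 0.8, "roll": -0.01}
  ]
}}

```text
clock: 12.1
position: [0.4516, 0.5893, 0.3524]
eef_rot: [2.858, 0.202, 0.313]
wrist_force: [-0.1, 0.5, 0.3]
grip_width: 0.0008
```

{"name": "play_rows", "arguments": {
  "deltas": [
    {"jaw": -1.0, "tx": 0.8, "ty": 1.0, "tz": 0.8, "roll": -0.01}
  ]
}}

```text
clock: 12.2
position: [0.4598, 0.5896, 0.3526]
eef_rot: [2.877, 0.121, 0.337]
wrist_force: [1.2, 0.3, 0.5]
grip_width: 0.0006
```

{"name": "play_rows", "arguments": {
  "deltas": [
    {"jaw": -1.0, "tx": 0.8, "ty": 1.0, "tz": 0.8, "roll": -0.01}
  ]
}}

```text
clock: 12.3
position: [0.4678, 0.5901, 0.353]
eef_rot: [2.894, 0.039, 0.362]
wrist_force: [0.1, 0.0, -0.6]
grip_width: 0.0007
```

{"name": "play_rows", "arguments": {
  "deltas": [
    {"jaw": -1.0, "tx": 0.8, "ty": 1.0, "tz": 0.8, "roll": -0.01}
  ]
}}

```text
clock: 12.4
position: [0.4757, 0.5908, 0.3534]
eef_rot: [2.908, -0.044, 0.387]
wrist_force: [0.4, 0.3, -0.1]
grip_width: 0.0005
```

```bash
python3 st.py
```

```text
t 12.4 q [ 0.9703  0.7122  0.2738 -0.4022  2.1458  2.3485] pos [0.4757 0.5908 0.3534] lean 19.24 leanaz -39.14 yaxis [-0.056 -0.978  0.2  ] F [ 0.4  0.3 -0.1] w 0.0005
v [ 0.262  0.2   -0.944]
```

{"name": "play_rows", "arguments": {
  "deltas": [
    {"jaw": -1.0, "tx": 0.9, "ty": 1.0, "tz": 0.9, "roll": 0.0}
  ]
}}

```text
clock: 12.5
position: [0.4869, 0.5937, 0.357]
eef_rot: [2.925, -0.031, 0.42]
wrist_force: [0.4, 0.1, 0.2]
grip_width: 0.0005
```

{"name": "play_rows", "arguments": {
  "deltas": [
    {"jaw": -1.0, "tx": 0.9, "ty": 1.0, "tz": 0.9, "roll": 0.0}
  ]
}}

```text
clock: 12.6
position: [0.4982, 0.5965, 0.362]
eef_rot: [2.943, -0.022, 0.456]
wrist_force: [0.4, 0.5, 0.2]
grip_width: 0.001
```

{"name": "play_rows", "arguments": {
  "deltas": [
    {"jaw": -1.0, "tx": 0.9, "ty": 1.0, "tz": 0.9, "roll": 0.0}
  ]
}}

```text
clock: 12.7
position: [0.5093, 0.5998, 0.3665]
eef_rot: [2.96, -0.015, 0.492]
wrist_force: [0.2, -0.0, -0.4]
grip_width: 0.0009
```

{"name": "play_rows", "arguments": {
  "deltas": [
    {"jaw": -1.0, "tx": 0.9, "ty": 1.0, "tz": 0.9, "roll": 0.0}
  ]
}}

```text
clock: 12.8
position: [0.5204, 0.6034, 0.371]
eef_rot: [2.977, -0.007, 0.529]
wrist_force: [-0.6, 1.1, 0.0]
grip_width: 0.0004
```

{"name": "play_rows", "arguments": {
  "deltas": [
    {"jaw": -1.0, "tx": 0.9, "ty": 1.0, "tz": 0.9, "roll": 0.0}
  ]
}}

```text
clock: 12.9
position: [0.5313, 0.6074, 0.3757]
eef_rot: [2.993, 0.001, 0.567]
wrist_force: [-0.1, 0.2, -0.3]
grip_width: 0.0004
```

{"name": "play_rows", "arguments": {
  "deltas": [
    {"jaw": -1.0, "tx": 0.9, "ty": 1.0, "tz": 0.9, "roll": 0.0}
  ]
}}

```text
clock: 13.0
position: [0.5423, 0.6117, 0.3803]
eef_rot: [3.009, 0.01, 0.607]
wrist_force: [-0.4, -0.2, 0.0]
grip_width: 0.0006
```

{"name": "play_rows", "arguments": {
  "deltas": [
    {"jaw": -1.0, "tx": 0.9, "ty": 1.0, "tz": 0.9, "roll": 0.0}
  ]
}}

```text
clock: 13.1
position: [0.5532, 0.6163, 0.3851]
eef_rot: [3.024, 0.018, 0.647]
wrist_force: [-0.1, -0.2, -0.5]
grip_width: 0.0003
```

```bash
python3 st.py
```

```text
t 13.1 q [ 0.9207  0.6855  0.2738 -0.3868  1.9285  2.2959] pos [0.5532 0.6163 0.3851] lean 24.31 leanaz -6.37 yaxis [ 0.001 -0.999  0.051] F [-0.1 -0.2 -0.5] w 0.0003
v [ 0.409  0.051 -0.911]
```

{"name": "play_rows", "arguments": {
  "deltas": [
    {"jaw": -1.0, "tx": 0.9, "ty": 1.0, "tz": 0.9, "roll": 0.0}
  ]
}}

```text
clock: 13.2
position: [0.564, 0.6212, 0.39]
eef_rot: [3.038, 0.027, 0.688]
wrist_force: [0.7, -0.0, 0.7]
grip_width: 0.0007
```

{"name": "play_rows", "arguments": {
  "deltas": [
    {"jaw": -1.0, "tx": 0.9, "ty": 1.0, "tz": 0.9, "roll": 0.0}
  ]
}}

```text
clock: 13.3
position: [0.5748, 0.6263, 0.3949]
eef_rot: [3.052, 0.036, 0.73]
wrist_force: [0.5, -0.4, -0.7]
grip_width: 0.0002
```

{"name": "play_rows", "arguments": {
  "deltas": [
    {"jaw": -1.0, "tx": 0.3, "ty": 0.0, "tz": 0.0, "roll": 0.02},
    {"jaw": -1.0, "tx": 0.3, "ty": 0.0, "tz": 0.0, "roll": 0.04},
    {"jaw": -1.0, "tx": 0.3, "ty": 0.0, "tz": 0.0, "roll": 0.06},
    {"jaw": -1.0, "tx": 0.3, "ty": 0.0, "tz": 0.0, "roll": 0.08},
    {"jaw": -1.0, "tx": 0.3, "ty": 0.0, "tz": 0.0, "roll": 0.1}
  ]
}}

```text
clock: 13.8
position: [0.6101, 0.626, 0.3955]
eef_rot: [-2.77, -0.944, -0.67]
wrist_force: [-0.5, -0.4, 0.3]
grip_width: 0.0002
```

{"name": "play_rows", "arguments": {
  "deltas": [
    {"jaw": -1.0, "tx": 1.0, "ty": 1.0, "tz": 1.0, "roll": 0.0}
  ]
}}

```text
clock: 13.9
position: [0.6281, 0.64, 0.4015]
eef_rot: [-2.777, -0.94, -0.662]
wrist_force: [1.3, 1.1, -1.1]
grip_width: 0.0007
```

{"name": "play_rows", "arguments": {
  "deltas": [
    {"jaw": -1.0, "tx": 1.0, "ty": 1.0, "tz": 1.0, "roll": 0.0}
  ]
}}

```text
clock: 14.0
position: [0.6408, 0.6519, 0.4075]
eef_rot: [-2.746, -0.93, -0.716]
wrist_force: [-0.1, 0.3, -1.1]
grip_width: 0.0004
```

{"name": "play_rows", "arguments": {
  "deltas": [
    {"jaw": -1.0, "tx": 1.0, "ty": 1.0, "tz": 1.0, "roll": 0.0}
  ]
}}

```text
clock: 14.1
position: [0.6484, 0.6586, 0.4201]
eef_rot: [-2.714, -0.922, -0.769]
wrist_force: [-0.4, -0.0, 0.5]
grip_width: 0.0001
```

```bash
python3 st.py
```

```text
t 14.1 q [ 0.7517  0.666   0.2748 -0.0524  1.6512  1.6487] pos [0.6484 0.6586 0.4201] lean 31.61 leanaz 37.36 yaxis [ 0.609 -0.793  0.002] F [-0.4 -0.   0.5] w 0.0001
v [ 0.524  0.002 -0.852]
```

{"name": "play_rows", "arguments": {
  "deltas": [
    {"jaw": -1.0, "tx": 1.0, "ty": 1.0, "tz": 1.0, "roll": 0.02}
  ]
}}

```text
clock: 14.2
position: [0.6541, 0.669, 0.4303]
eef_rot: [-2.595, -1.078, -0.789]
wrist_force: [-0.1, 0.5, 0.3]
grip_width: 0.0005
```

{"name": "play_rows", "arguments": {
  "deltas": [
    {"jaw": -1.0, "tx": 1.0, "ty": 1.0, "tz": 1.0, "roll": 0.0}
  ]
}}

```text
clock: 14.3
position: [0.6657, 0.6726, 0.4372]
eef_rot: [-2.576, -1.06, -0.835]
wrist_force: [-0.3, -0.3, -0.6]
grip_width: 0.0008
```

{"name": "play_rows", "arguments": {
  "deltas": [
    {"jaw": -1.0, "tx": 1.0, "ty": 1.0, "tz": 1.0, "roll": 0.0}
  ]
}}

```text
clock: 14.4
position: [0.6727, 0.6808, 0.4435]
eef_rot: [-2.551, -1.049, -0.876]
wrist_force: [-0.9, 0.2, 0.4]
grip_width: 0.0005
```

{"name": "play_rows", "arguments": {
  "deltas": [
    {"jaw": -1.0, "tx": 1.0, "ty": 1.0, "tz": 1.0, "roll": 0.0}
  ]
}}

```text
clock: 14.5
position: [0.6801, 0.6887, 0.4497]
eef_rot: [-2.526, -1.04, -0.917]
wrist_force: [0.4, 0.2, -0.6]
grip_width: -0.0
```

{"name": "play_rows", "arguments": {
  "deltas": [
    {"jaw": -1.0, "tx": 1.0, "ty": 1.0, "tz": 1.0, "roll": 0.0}
  ]
}}

```text
clock: 14.6
position: [0.6877, 0.6962, 0.4561]
eef_rot: [-2.5, -1.03, -0.958]
wrist_force: [-0.2, -1.0, -0.2]
grip_width: 0.0006
```

```bash
python3 st.py
```

```text
t 14.6 q [0.7186 0.6691 0.2738 0.0421 1.4679 1.5195] pos [0.6877 0.6962 0.4561] lean 41.94 leanaz 44.77 yaxis [ 0.704 -0.71   0.   ] F [-0.2 -1.  -0.2] w 0.0006
v [ 0.668  0.    -0.744]
```

```bash
cat > plan.py <<'E'
from kin import *
def W(X,Z,y,c=(.571,.112)): return np.array([c[0]+(c40*X-s40*Z)/1000,y,c[1]+(s40*X+c40*Z)/1000])
s40,c40=np.sin(np.radians(40)),np.cos(np.radians(40))
E
python3 - <<'E'
from plan import *
q=np.array([.7186,.6691,.2738,.0421,1.4679,1.5195]);p0,R0=FK(q)
Rt=rz(np.radians(-44.8))@R0;print(Rt.round(3),p0)
for nm,pt in (("mid",[.55,.45,.4]),("app",[.40,.173,.35]),("L -30,60",W(-30,60,.173)),("L -30,15",W(-30,15.5,.173)),("L 15",W(15,13,.173)),("R 30",W(30,15.5,.093)),("btn80",W(0,80,.049)),("btn",W(0,15,.049))):
    qq,c=solve(np.array(pt),Rt,q,.8,.004);print(nm,np.round(pt,4),qq.round(3),round(c*1e6,2))
E
```

```text
[[ 0.744 -0.     0.668]
 [-0.    -1.    -0.   ]
 [ 0.668  0.    -0.744]] [0.68765863 0.6961148  0.45591682]
mid [0.55 0.45 0.4 ] [ 0.856  0.091  1.161 -0.539  1.388  2.388] 0.0
app [0.4   0.173 0.35 ] [ 0.569 -0.639  1.818 -0.38   1.332  2.109] 0.0
L -30,60 [0.5095 0.173  0.1387] [ 0.387 -0.363  2.081 -0.373  0.766  2.14 ] 0.0
L -30,15 [0.5381 0.173  0.1046] [ 0.355 -0.257  2.078 -0.391  0.658  2.155] 0.0
L 15 [0.5741 0.173  0.1316] [ 0.322 -0.206  1.981 -0.339  0.69   2.08 ] 0.0
R 30 [0.584  0.093  0.1432] [ 0.103 -0.268  2.004 -0.111  0.679  1.734] 0.0
btn80 [0.5196 0.049  0.1733] [-0.026 -0.495  2.091  0.024  0.813  1.535] 0.0
btn [0.5614 0.049  0.1235] [-0.023 -0.332  2.091  0.025  0.65   1.534] 0.0
```

{"name": "play_rows", "arguments": {
  "deltas": [
    {"jaw": -1.0, "tx": -0.2, "ty": -0.2, "tz": -0.1, "roll": -0.02},
    {"jaw": -1.0, "tx": -0.4, "ty": -0.4, "tz": -0.2, "roll": -0.04},
    {"jaw": -1.0, "tx": -0.6, "ty": -0.6, "tz": -0.3, "roll": -0.06},
    {"jaw": -1.0, "tx": -0.8, "ty": -0.8, "tz": -0.3, "roll": -0.08},
    {"jaw": -1.0, "tx": -1.0, "ty": -1.0, "tz": -0.3, "roll": -0.1},
    {"jaw": -1.0, "tx": -1.0, "ty": -1.0, "tz": -0.3, "roll": -0.124},
    {"jaw": -1.0, "tx": -1.0, "ty": -1.0, "tz": -0.3, "roll": -0.124}
  ]
}}

```text
clock: 15.3
position: [0.5656, 0.5789, 0.4159]
eef_rot: [-2.935, -0.01, -1.114]
wrist_force: [-0.4, 1.3, 0.2]
grip_width: 0.0005
```

{"name": "play_rows", "arguments": {
  "deltas": [
    {"jaw": -1.0, "tx": -0.2, "ty": -0.3, "tz": -0.1, "roll": 0.0},
    {"jaw": -1.0, "tx": -0.5, "ty": -0.6, "tz": -0.3, "roll": 0.0},
    {"jaw": -1.0, "tx": -0.7, "ty": -0.8, "tz": -0.4, "roll": 0.0},
    {"jaw": -1.0, "tx": -0.8, "ty": -1.0, "tz": -0.5, "roll": 0.0}
  ]
}}

```text
clock: 15.7
position: [0.47, 0.4554, 0.3582]
eef_rot: [-2.931, -0.008, -1.116]
wrist_force: [0.1, -0.5, -0.2]
grip_width: 0.0002
```

{"name": "play_rows", "arguments": {
  "deltas": [
    {"jaw": -1.0, "tx": 0.0, "ty": -0.3, "tz": -0.1, "roll": 0.0},
    {"jaw": -1.0, "tx": 0.0, "ty": -0.6, "tz": -0.2, "roll": 0.0},
    {"jaw": -1.0, "tx": 0.0, "ty": -0.8, "tz": -0.3, "roll": 0.0},
    {"jaw": -1.0, "tx": 0.0, "ty": -1.0, "tz": -0.4, "roll": 0.0}
  ]
}}

```text
clock: 16.1
position: [0.4718, 0.3353, 0.3112]
eef_rot: [-2.93, -0.005, -1.12]
wrist_force: [-0.2, 0.1, 0.4]
grip_width: 0.0006
```

```bash
python3 st.py
```

```text
t 16.1 q [ 0.8119 -0.234   1.6392 -0.534   1.23    2.4289] pos [0.4718 0.3353 0.3112] lean 41.83 leanaz 0.53 yaxis [ 0.005 -1.    -0.004] F [-0.2  0.1  0.4] w 0.0006
v [ 0.667 -0.004 -0.745]
```

{"name": "play_rows", "arguments": {
  "deltas": [
    {"jaw": -1.0, "tx": 0.0, "ty": -0.3, "tz": 0.0, "roll": 0.0},
    {"jaw": -1.0, "tx": 0.0, "ty": -0.6, "tz": -0.3, "roll": 0.0},
    {"jaw": -1.0, "tx": 0.0, "ty": -0.9, "tz": -0.6, "roll": 0.0},
    {"jaw": -1.0, "tx": 0.0, "ty": -1.0, "tz": -0.9, "roll": 0.0},
    {"jaw": -1.0, "tx": 0.0, "ty": -1.0, "tz": -1.0, "roll": 0.0}
  ]
}}

```text
clock: 16.6
position: [0.4698, 0.2132, 0.1854]
eef_rot: [2.938, 0.0, 1.111]
wrist_force: [-0.5, -0.1, 0.2]
grip_width: 0.0003
```

{"name": "play_rows", "arguments": {
  "deltas": [
    {"jaw": -1.0, "tx": 0.0, "ty": -0.2, "tz": -0.2, "roll": 0.0},
    {"jaw": -1.0, "tx": 0.2, "ty": -0.35, "tz": -0.4, "roll": 0.0},
    {"jaw": -1.0, "tx": 0.314, "ty": -0.352, "tz": -0.437, "roll": 0.0},
    {"jaw": -1.0, "tx": 0.314, "ty": -0.352, "tz": -0.437, "roll": 0.0}
  ]
}}

```text
clock: 17.0
position: [0.5109, 0.1741, 0.1383]
eef_rot: [-2.933, -0.001, -1.119]
wrist_force: [0.6, -0.3, 0.2]
grip_width: 0.0007
```

```bash
python3 st.py
python3 - <<'E'
from h import *
a,_=shot("side");b=cv2.resize(a[200:320,250:400,::-1],(750,600),interpolation=cv2.INTER_CUBIC);cv2.imwrite("pics/f.png",b)
E
```

```text
t 17.0 q [ 0.3846 -0.3583  2.0771 -0.366   0.7646  2.1335] pos [0.5109 0.1741 0.1383] lean 41.77 leanaz 0.2 yaxis [ 0.002 -1.    -0.002] F [ 0.6 -0.3  0.2] w 0.0007
v [ 0.666 -0.002 -0.746]
```

View pics/f.png

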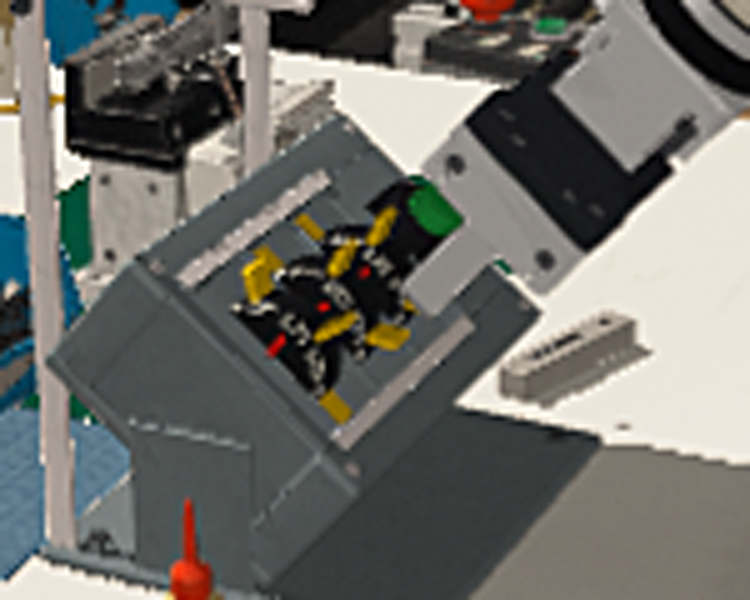

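Fingers (tip near crop (420,300)) sit square to the panel in front of the left wheel, clear of the guard. Descend below the left wheel's −18° fin and stroke up the slope.

{"name": "play_rows", "arguments": {
  "deltas": [
    {"jaw": -1.0, "tx": 0.11, "ty": -0.008, "tz": -0.14, "roll": 0.0},
    {"jaw": -1.0, "tx": 0.227, "ty": -0.008, "tz": -0.281, "roll": 0.0},
    {"jaw": -1.0, "tx": 0.227, "ty": -0.008, "tz": -0.281, "roll": 0.0}
  ]
}}

```text
clock: 17.35
position: [0.5362, 0.1739, 0.1026]
eef_rot: [-2.936, -0.004, -1.114]
wrist_force: [0.6, 0.1, -0.0]
grip_width: 0.0003
```

{"name": "play_rows", "arguments": {
  "deltas": [
    {"jaw": -1.0, "tx": 0.065, "ty": 0.0, "tz": 0.052, "roll": 0.0},
    {"jaw": -1.0, "tx": 0.13, "ty": 0.0, "tz": 0.105, "roll": 0.0},
    {"jaw": -1.0, "tx": 0.194, "ty": 0.0, "tz": 0.158, "roll": 0.0},
    {"jaw": -1.0, "tx": 0.25, "ty": 0.0, "tz": 0.19, "roll": 0.0},
    {"jaw": -1.0, "tx": 0.3, "ty": 0.0, "tz": 0.225, "roll": 0.0},
    {"jaw": -1.0, "tx": 0.3, "ty": 0.0, "tz": 0.225, "roll": 0.0},
    {"jaw": -1.0, "tx": 0.3, "ty": 0.0, "tz": 0.225, "roll": 0.0}
  ]
}}

```text
clock: 18.05
position: [0.5736, 0.1736, 0.1328]
eef_rot: [-2.931, -0.002, -1.122]
wrist_force: [0.3, -0.5, -0.2]
grip_width: 0.0006
```

```bash
python3 st.py
```

```text
t 18.05 q [ 0.321  -0.2094  1.9802 -0.3314  0.6921  2.072 ] pos [0.5736 0.1736 0.1328] lean 41.9 leanaz 0.27 yaxis [ 0.002 -1.    -0.002] F [ 0.3 -0.5 -0.2] w 0.0006
v [ 0.668 -0.002 -0.744]
```

{"name": "play_rows", "arguments": {
  "deltas": [
    {"jaw": -1.0, "tx": -0.1, "ty": 0.0, "tz": 0.12, "roll": 0.0},
    {"jaw": -1.0, "tx": -0.19, "ty": 0.0, "tz": 0.228, "roll": 0.0},
    {"jaw": -1.0, "tx": -0.15, "ty": -0.2, "tz": 0.27, "roll": 0.0},
    {"jaw": -1.0, "tx": -0.098, "ty": -0.338, "tz": 0.307, "roll": 0.0},
    {"jaw": -1.0, "tx": -0.098, "ty": -0.338, "tz": 0.307, "roll": 0.0}
  ]
}}

```text
clock: 18.55
position: [0.5616, 0.1313, 0.1696]
eef_rot: [-2.932, 0.002, -1.123]
wrist_force: [-0.1, -0.1, -0.1]
grip_width: 0.0002
```

```bash
cat > strips.py <<'E'
import sys
from fit import *
p=np.load("p.npy");p[2]=0;out=[]
R,t=case(p)
for n in ("side","top"):
    f=np.mean([bot.camera(n)[0].astype(np.float32) for _ in range(2)],0)
    for w in range(3):
        m=np.array([[proj(n,R@np.array([.028*np.sin(a),p[3]-.04*w+y,-.016+.028*np.cos(a)])+t)[::-1] for y in np.linspace(.024,-.010,50)] for a in np.radians(np.linspace(80,-80,180))],np.float32)
        im=cv2.remap(f[:,:,::-1],m[:,:,0],m[:,:,1],cv2.INTER_CUBIC)
        im=np.clip((im-im.min())/(np.percentile(im,99)-im.min())*255,0,255).astype(np.uint8)
        im[90,:5]=(0,255,0); out+=[im,np.full((180,5,3),128,np.uint8)]
    if n=="side": raw=cv2.resize(f[215:305,270:390,::-1].astype(np.uint8),(400,300),interpolation=cv2.INTER_CUBIC)
S=cv2.resize(np.hstack(out),(400,300));cv2.imwrite(sys.argv[1],np.hstack([S,raw]))
E
python3 st.py; python3 strips.py pics/g.png
```

```text
t 18.55 q [ 0.2191 -0.3161  1.9842 -0.2097  0.7652  1.8889] pos [0.5616 0.1313 0.1696] lean 41.9 leanaz 0.09 yaxis [-0.001 -1.    -0.002] F [-0.1 -0.1 -0.1] w 0.0002
v [ 0.668 -0.002 -0.744]
```

View pics/g.png

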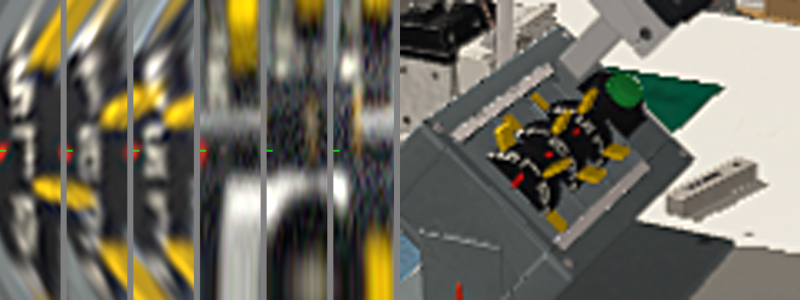

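Left wheel now reads 7 (6 above, 8 below). Middle wheel next: two two-digit strokes down the slope, then one of one digit.

{"name": "play_rows", "arguments": {
  "deltas": [
    {"jaw": -1.0, "tx": 0.09, "ty": 0.014, "tz": -0.11, "roll": 0.0},
    {"jaw": -1.0, "tx": 0.185, "ty": 0.014, "tz": -0.22, "roll": 0.0},
    {"jaw": -1.0, "tx": 0.185, "ty": 0.014, "tz": -0.22, "roll": 0.0}
  ]
}}

```text
clock: 19.05
position: [0.5815, 0.1347, 0.1373]
eef_rot: [-2.938, -0.004, -1.109]
wrist_force: [0.0, -0.3, -1.9]
grip_width: 0.0006
```

{"name": "play_rows", "arguments": {
  "deltas": [
    {"jaw": -1.0, "tx": -0.065, "ty": 0.0, "tz": -0.055, "roll": 0.0},
    {"jaw": -1.0, "tx": -0.13, "ty": 0.0, "tz": -0.11, "roll": 0.0},
    {"jaw": -1.0, "tx": -0.188, "ty": 0.0, "tz": -0.164, "roll": 0.0},
    {"jaw": -1.0, "tx": -0.23, "ty": 0.0, "tz": -0.21, "roll": 0.0},
    {"jaw": -1.0, "tx": -0.274, "ty": 0.0, "tz": -0.257, "roll": 0.0},
    {"jaw": -1.0, "tx": -0.274, "ty": 0.0, "tz": -0.257, "roll": 0.0},
    {"jaw": -1.0, "tx": -0.274, "ty": 0.0, "tz": -0.257, "roll": 0.0}
  ]
}}

```text
clock: 19.75
position: [0.548, 0.1342, 0.1081]
eef_rot: [-2.937, -0.002, -1.111]
wrist_force: [-0.4, 0.3, -0.9]
grip_width: 0.0003
```

```bash
python3 st.py
```

```text
t 19.75 q [ 0.2342 -0.282   2.085  -0.2556  0.6444  1.9527] pos [0.548  0.1342 0.1081] lean 41.45 leanaz 0.15 yaxis [ 0.002 -1.    -0.001] F [-0.4  0.3 -0.9] w 0.0003
v [ 0.662 -0.001 -0.75 ]
```

{"name": "play_rows", "arguments": {
  "deltas": [
    {"jaw": -1.0, "tx": -0.1, "ty": 0.0, "tz": 0.12, "roll": 0.0},
    {"jaw": -1.0, "tx": -0.204, "ty": 0.0, "tz": 0.244, "roll": 0.0},
    {"jaw": -1.0, "tx": -0.05, "ty": 0.0, "tz": 0.38, "roll": 0.0},
    {"jaw": -1.0, "tx": 0.115, "ty": 0.0, "tz": 0.512, "roll": 0.0},
    {"jaw": -1.0, "tx": 0.115, "ty": 0.0, "tz": 0.512, "roll": 0.0},
    {"jaw": -1.0, "tx": 0.115, "ty": 0.0, "tz": 0.512, "roll": 0.0}
  ]
}}

```text
clock: 20.35
position: [0.5626, 0.1341, 0.1698]
eef_rot: [-2.937, -0.001, -1.112]
wrist_force: [-0.8, 1.1, -0.5]
grip_width: 0.0002
```

```bash
cat >> st.py <<'E'
d=s["position"]-[.571,0,.112];c4,s4=np.cos(np.radians(40)),np.sin(np.radians(40))
print("X",(1e3*(c4*d[0]+s4*d[2])).round(1),"Z",(1e3*(c4*d[2]-s4*d[0])).round(1),"y",d[1].round(4))
E
python3 st.py
```

```text
t 20.35 q [ 0.2246 -0.308   1.9745 -0.2103  0.7746  1.8912] pos [0.5626 0.1341 0.1698] lean 41.48 leanaz 0.13 yaxis [ 0.001 -1.    -0.001] F [-0.8  1.1 -0.5] w 0.0002
v [ 0.662 -0.001 -0.749]
X 30.7 Z 49.7 y 0.1341
```

{"name": "play_rows", "arguments": {
  "deltas": [
    {"jaw": -1.0, "tx": 0.06, "ty": 0.0, "tz": -0.07, "roll": 0.0},
    {"jaw": -1.0, "tx": 0.12, "ty": 0.0, "tz": -0.14, "roll": 0.0},
    {"jaw": -1.0, "tx": 0.18, "ty": 0.0, "tz": -0.215, "roll": 0.0},
    {"jaw": -1.0, "tx": 0.18, "ty": 0.0, "tz": -0.215, "roll": 0.0},
    {"jaw": -1.0, "tx": 0.18, "ty": 0.0, "tz": -0.215, "roll": 0.0}
  ]
}}

```text
clock: 20.85
position: [0.5847, 0.1341, 0.1439]
eef_rot: [-2.936, -0.002, -1.113]
wrist_force: [-0.2, -0.3, -0.5]
grip_width: 0.0002
```

```bash
python3 st.py
```

```text
t 20.85 q [ 0.2114 -0.2323  1.9715 -0.2151  0.7001  1.8948] pos [0.5847 0.1341 0.1439] lean 41.52 leanaz 0.14 yaxis [ 0.002 -1.    -0.001] F [-0.2 -0.3 -0.5] w 0.0002
v [ 0.663 -0.001 -0.749]
X 31.0 Z 15.6 y 0.1341
```

{"name": "play_rows", "arguments": {
  "deltas": [
    {"jaw": -1.0, "tx": -0.065, "ty": 0.0, "tz": -0.055, "roll": 0.0},
    {"jaw": -1.0, "tx": -0.13, "ty": 0.0, "tz": -0.11, "roll": 0.0},
    {"jaw": -1.0, "tx": -0.19, "ty": 0.0, "tz": -0.165, "roll": 0.0},
    {"jaw": -1.0, "tx": -0.24, "ty": 0.0, "tz": -0.22, "roll": 0.0},
    {"jaw": -1.0, "tx": -0.286, "ty": 0.0, "tz": -0.268, "roll": 0.0},
    {"jaw": -1.0, "tx": -0.286, "ty": 0.0, "tz": -0.268, "roll": 0.0},
    {"jaw": -1.0, "tx": -0.286, "ty": 0.0, "tz": -0.268, "roll": 0.0}
  ]
}}

```text
clock: 21.55
position: [0.5491, 0.134, 0.1112]
eef_rot: [-2.938, -0.002, -1.111]
wrist_force: [-0.3, -0.1, -0.3]
grip_width: 0.0006
```

```bash
python3 st.py
```

```text
t 21.55 q [ 0.2332 -0.2831  2.0787 -0.2522  0.6517  1.9482] pos [0.5491 0.134  0.1112] lean 41.42 leanaz 0.13 yaxis [ 0.002 -1.    -0.001] F [-0.3 -0.1 -0.3] w 0.0006
v [ 0.662 -0.001 -0.75 ]
X -17.3 Z 13.5 y 0.134
```

{"name": "play_rows", "arguments": {
  "deltas": [
    {"jaw": -1.0, "tx": -0.1, "ty": 0.0, "tz": 0.12, "roll": 0.0},
    {"jaw": -1.0, "tx": -0.198, "ty": 0.0, "tz": 0.236, "roll": 0.0},
    {"jaw": -1.0, "tx": -0.05, "ty": 0.0, "tz": 0.36, "roll": 0.0},
    {"jaw": -1.0, "tx": 0.102, "ty": 0.0, "tz": 0.488, "roll": 0.0},
    {"jaw": -1.0, "tx": 0.102, "ty": 0.0, "tz": 0.488, "roll": 0.0},
    {"jaw": -1.0, "tx": 0.102, "ty": 0.0, "tz": 0.488, "roll": 0.0}
  ]
}}

```text
clock: 22.15
position: [0.562, 0.134, 0.1701]
eef_rot: [-2.937, -0.001, -1.112]
wrist_force: [-0.2, -0.2, -0.3]
grip_width: 0.0005
```

```bash
python3 st.py;python3 strips.py pics/i.png
```

```text
t 22.15 q [ 0.2249 -0.3094  1.9748 -0.2103  0.7762  1.8912] pos [0.562  0.134  0.1701] lean 41.46 leanaz 0.13 yaxis [ 0.001 -1.    -0.001] F [-0.2 -0.2 -0.3] w 0.0005
v [ 0.662 -0.001 -0.749]
X 30.5 Z 50.3 y 0.134
```

View pics/i.png

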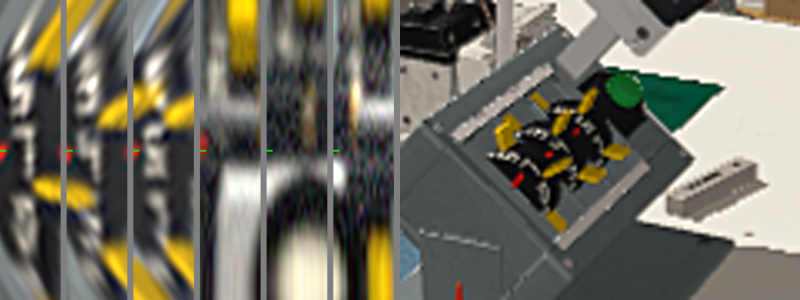

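Middle now reads 4 (3 above, 5 below). One-digit stroke on it.

{"name": "play_rows", "arguments": {
  "deltas": [
    {"jaw": -1.0, "tx": 0.06, "ty": 0.0, "tz": -0.07, "roll": 0.0},
    {"jaw": -1.0, "tx": 0.12, "ty": 0.0, "tz": -0.14, "roll": 0.0},
    {"jaw": -1.0, "tx": 0.187, "ty": 0.0, "tz": -0.222, "roll": 0.0},
    {"jaw": -1.0, "tx": 0.187, "ty": 0.0, "tz": -0.222, "roll": 0.0},
    {"jaw": -1.0, "tx": 0.12, "ty": 0.0, "tz": -0.28, "roll": 0.0},
    {"jaw": -1.0, "tx": 0.065, "ty": 0.0, "tz": -0.325, "roll": 0.0},
    {"jaw": -1.0, "tx": 0.03, "ty": 0.0, "tz": -0.354, "roll": 0.0},
    {"jaw": -1.0, "tx": 0.011, "ty": 0.0, "tz": -0.369, "roll": 0.0},
    {"jaw": -1.0, "tx": 0.011, "ty": 0.0, "tz": -0.369, "roll": 0.0},
    {"jaw": -1.0, "tx": 0.011, "ty": 0.0, "tz": -0.369, "roll": 0.0}
  ]
}}

```text
clock: 23.35
position: [0.5633, 0.1342, 0.1262]
eef_rot: [-2.936, -0.002, -1.113]
wrist_force: [-0.1, 0.7, 0.2]
grip_width: 0.0007
```

```bash
python3 st.py
```

```text
t 23.35 q [ 0.2243 -0.2656  2.0344 -0.2352  0.6741  1.9242] pos [0.5633 0.1342 0.1262] lean 41.51 leanaz 0.17 yaxis [ 0.002 -1.    -0.001] F [-0.1  0.7  0.2] w 0.0007
v [ 0.663 -0.001 -0.749]
X 3.3 Z 15.8 y 0.1342
```

{"name": "play_rows", "arguments": {
  "deltas": [
    {"jaw": -1.0, "tx": -0.1, "ty": 0.0, "tz": 0.12, "roll": 0.0},
    {"jaw": -1.0, "tx": -0.188, "ty": 0.0, "tz": 0.223, "roll": 0.0},
    {"jaw": -1.0, "tx": -0.1, "ty": -0.17, "tz": 0.3, "roll": 0.0},
    {"jaw": -1.0, "tx": -0.011, "ty": -0.342, "tz": 0.369, "roll": 0.0},
    {"jaw": -1.0, "tx": -0.011, "ty": -0.342, "tz": 0.369, "roll": 0.0},
    {"jaw": -1.0, "tx": -0.011, "ty": -0.342, "tz": 0.369, "roll": 0.0}
  ]
}}

```text
clock: 23.95
position: [0.5627, 0.0929, 0.1711]
eef_rot: [-2.936, 0.0, -1.114]
wrist_force: [-0.1, 0.4, -0.0]
grip_width: 0.0001
```

```bash
python3 st.py
```

```text
t 23.95 q [ 0.107  -0.3447  1.9983 -0.1001  0.7678  1.7238] pos [0.5627 0.0929 0.1711] lean 41.56 leanaz 0.12 yaxis [ 0.    -1.    -0.002] F [-0.1  0.4 -0. ] w 0.0001
v [ 0.663 -0.002 -0.748]
X 31.7 Z 50.6 y 0.0929
```

{"name": "play_rows", "arguments": {
  "deltas": [
    {"jaw": -1.0, "tx": 0.06, "ty": 0.0, "tz": -0.07, "roll": 0.0},
    {"jaw": -1.0, "tx": 0.12, "ty": 0.0, "tz": -0.14, "roll": 0.0},
    {"jaw": -1.0, "tx": 0.188, "ty": 0.0, "tz": -0.223, "roll": 0.0},
    {"jaw": -1.0, "tx": 0.188, "ty": 0.0, "tz": -0.223, "roll": 0.0},
    {"jaw": -1.0, "tx": 0.12, "ty": 0.0, "tz": -0.28, "roll": 0.0},
    {"jaw": -1.0, "tx": 0.06, "ty": 0.0, "tz": -0.33, "roll": 0.0},
    {"jaw": -1.0, "tx": 0.0, "ty": 0.0, "tz": -0.385, "roll": 0.0},
    {"jaw": -1.0, "tx": -0.06, "ty": 0.0, "tz": -0.45, "roll": 0.0},
    {"jaw": -1.0, "tx": -0.105, "ty": 0.0, "tz": -0.496, "roll": 0.0},
    {"jaw": -1.0, "tx": -0.105, "ty": 0.0, "tz": -0.496, "roll": 0.0},
    {"jaw": -1.0, "tx": -0.105, "ty": 0.0, "tz": -0.496, "roll": 0.0}
  ]
}}

```text
clock: 25.05
position: [0.5485, 0.0931, 0.11]
eef_rot: [-2.938, -0.002, -1.11]
wrist_force: [-0.1, -0.2, 0.3]
grip_width: 0.0006
```

```bash
python3 st.py
```

```text
t 25.05 q [ 0.1117 -0.3206  2.1079 -0.1209  0.6383  1.7512] pos [0.5485 0.0931 0.11  ] lean 41.39 leanaz 0.16 yaxis [ 0.002 -1.    -0.001] F [-0.1 -0.2  0.3] w 0.0006
v [ 0.661 -0.001 -0.75 ]
X -18.5 Z 12.9 y 0.0931
```

{"name": "play_rows", "arguments": {
  "deltas": [
    {"jaw": -1.0, "tx": -0.1, "ty": 0.0, "tz": 0.12, "roll": 0.0},
    {"jaw": -1.0, "tx": -0.21, "ty": 0.0, "tz": 0.25, "roll": 0.0},
    {"jaw": -1.0, "tx": -0.28, "ty": -0.17, "tz": 0.33, "roll": 0.0},
    {"jaw": -1.0, "tx": -0.2, "ty": -0.367, "tz": 0.42, "roll": 0.0},
    {"jaw": -1.0, "tx": -0.2, "ty": -0.367, "tz": 0.42, "roll": 0.0}
  ]
}}

```text
clock: 25.55
position: [0.5271, 0.0471, 0.1643]
eef_rot: [-2.935, 0.003, -1.12]
wrist_force: [0.4, -0.7, 0.2]
grip_width: 0.0002
```

```bash
python3 st.py; python3 strips.py pics/j.png
python3 - <<'E'
from h import *
a,d=bot.camera("side");print([(np.round(x["point"],1),round(x["score"],2),np.round(unp("side",*x["point"],d[int(x["point"][0]),int(x["point"][1])]),4)) for x in bot.mark_of("load_top","side")[:2]])
E
```

```text
t 25.55 q [-0.032  -0.4657  2.0915  0.0295  0.7871  1.5283] pos [0.5271 0.0471 0.1643] lean 41.78 leanaz -0.04 yaxis [-0.002 -1.    -0.001] F [ 0.4 -0.7  0.2] w 0.0002
v [ 0.666 -0.001 -0.746]
X 0.0 Z 68.2 y 0.0471
[(array([240.1, 340.1]), 0.52, array([0.5555, 0.0419, 0.1272]))]
```

View pics/j.png

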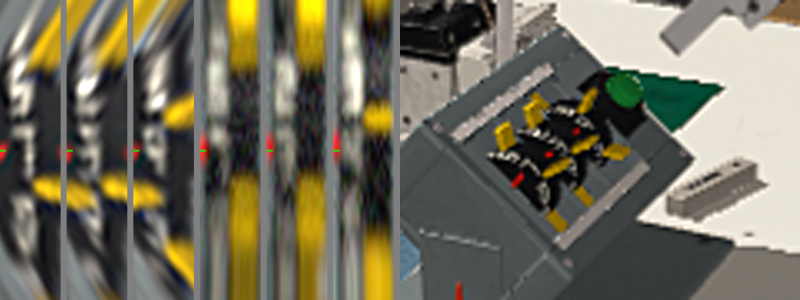

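```bash
sed -e 's/range(2)/range(8)/' -e 's/(400,300))/(780,560))/' -e 's/np.hstack(\[S,raw\])/S/' strips.py > strips2.py; python3 strips2.py pics/k.png
```

```text
(no output)
```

View pics/k.png

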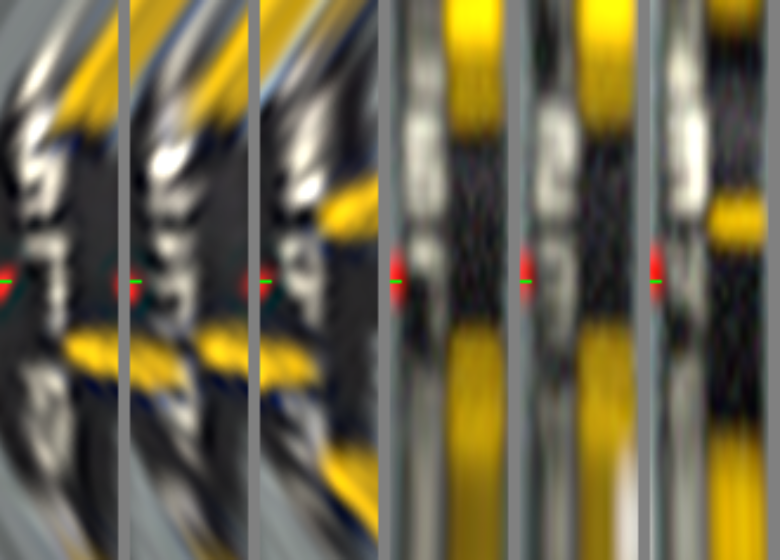

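All three read 7‑3‑4 with consistent neighbours. Now the button.

{"name": "play_rows", "arguments": {
  "deltas": [
    {"jaw": -1.0, "tx": 0.08, "ty": 0.015, "tz": -0.09, "roll": 0.0},
    {"jaw": -1.0, "tx": 0.16, "ty": 0.015, "tz": -0.18, "roll": 0.0},
    {"jaw": -1.0, "tx": 0.225, "ty": 0.015, "tz": -0.268, "roll": 0.0},
    {"jaw": -1.0, "tx": 0.225, "ty": 0.015, "tz": -0.268, "roll": 0.0},
    {"jaw": -1.0, "tx": 0.225, "ty": 0.015, "tz": -0.268, "roll": 0.0}
  ]
}}

```text
clock: 27.15
position: [0.5532, 0.0509, 0.1302]
eef_rot: [-2.935, -0.002, -1.115]
wrist_force: [0.2, -0.2, -0.1]
grip_width: 0.0008
```

```bash
python3 st.py
```

```text
t 27.15 q [-0.02   -0.3582  2.0924  0.0243  0.6817  1.5364] pos [0.5532 0.0509 0.1302] lean 41.6 leanaz 0.18 yaxis [ 0.002 -1.    -0.001] F [ 0.2 -0.2 -0.1] w 0.0008
v [ 0.664 -0.001 -0.748]
X -1.9 Z 25.4 y 0.0509
```

{"name": "play_rows", "arguments": {
  "deltas": [
    {"jaw": -1.0, "tx": 0.02, "ty": 0.0, "tz": -0.024, "roll": 0.0},
    {"jaw": -1.0, "tx": 0.032, "ty": 0.0, "tz": -0.038, "roll": 0.0},
    {"jaw": -1.0, "tx": 0.032, "ty": 0.0, "tz": -0.038, "roll": 0.0}
  ]
}}

```text
clock: 27.45
position: [0.5578, 0.051, 0.1271]
eef_rot: [-2.934, -0.002, -1.119]
wrist_force: [-1.5, -0.1, 3.3]
grip_width: 0.0005
```

```bash
python3 st.py
```

```text
t 27.45 q [-0.0196 -0.3435  2.0904  0.0246  0.6661  1.5362] pos [0.5578 0.051  0.1271] lean 41.76 leanaz 0.18 yaxis [ 0.002 -1.    -0.001] F [-1.5 -0.1  3.3] w 0.0005
v [ 0.666 -0.001 -0.746]
X -0.4 Z 20.1 y 0.051
```

{"name": "play_rows", "arguments": {
  "deltas": [
    {"jaw": -1.0, "tx": 0.02, "ty": 0.0, "tz": -0.022, "roll": 0.0},
    {"jaw": -1.0, "tx": 0.032, "ty": 0.0, "tz": -0.038, "roll": 0.0},
    {"jaw": -1.0, "tx": 0.032, "ty": 0.0, "tz": -0.038, "roll": 0.0}
  ]
}}

```text
clock: 27.75
position: [0.5607, 0.0511, 0.1239]
eef_rot: [-2.935, -0.003, -1.117]
wrist_force: [-24.5, -1.2, 18.9]
grip_width: 0.0003
```

```bash
python3 st.py
```

```text
t 27.75 q [-0.019  -0.3312  2.088   0.0241  0.6576  1.536 ] pos [0.5607 0.0511 0.1239] lean 41.68 leanaz 0.18 yaxis [ 0.003 -1.    -0.001] F [-24.5  -1.2  18.9] w 0.0003
v [ 0.665 -0.001 -0.747]
X -0.2 Z 15.7 y 0.0511
```

Bottomed out (31 N ≫ 6 N spring). Retract and check.

{"name": "play_rows", "arguments": {
  "deltas": [
    {"jaw": -1.0, "tx": -0.08, "ty": 0.0, "tz": 0.095, "roll": 0.0},
    {"jaw": -1.0, "tx": -0.2, "ty": 0.0, "tz": 0.24, "roll": 0.0},
    {"jaw": -1.0, "tx": -0.35, "ty": 0.0, "tz": 0.42, "roll": 0.0},
    {"jaw": -1.0, "tx": -0.5, "ty": 0.0, "tz": 0.6, "roll": 0.0},
    {"jaw": -1.0, "tx": -0.5, "ty": 0.0, "tz": 0.6, "roll": 0.0},
    {"jaw": -1.0, "tx": -0.5, "ty": 0.0, "tz": 0.6, "roll": 0.0}
  ]
}}

```text
clock: 28.35
position: [0.5012, 0.0509, 0.1932]
eef_rot: [-2.935, -0.002, -1.117]
wrist_force: [0.1, 0.3, -0.3]
grip_width: 0.0006
```

```bash
python3 st.py; python3 strips.py pics/l.png
python3 - <<'E'
from h import *
a,d=bot.camera("side")
for q in ("oiler","spring_tin","load_top"): print(q,[np.round(x["point"],1) for x in bot.mark_of(q,"side")[:1]])
bot.camera("top");print([np.round(x["point"],1) for x in bot.mark_of("raw_body_1","top")[:1]])
E
```

```text
t 28.35 q [-0.0238 -0.5559  2.0832  0.023   0.8872  1.5379] pos [0.5012 0.0509 0.1932] lean 41.67 leanaz 0.17 yaxis [ 0.002 -1.    -0.001] F [ 0.1  0.3 -0.3] w 0.0006
v [ 0.665 -0.001 -0.747]
X -1.3 Z 107.1 y 0.0509
oiler [array([350.5, 290.7])]
spring_tin [array([339.3, 248. ])]
load_top [array([240.4, 341.8])]
[array([286. , 405.6])]
```

View pics/l.png

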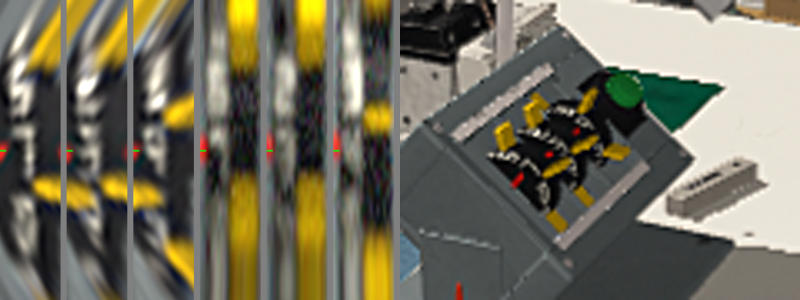

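Wheels still show 7‑3‑4, the button is out again, and the tool touches nothing. Handing in.

```bash
python3 -c "
from rig import bot
print(bot.job_done())"
```

```text
the job is handed in; nothing more can be done
None
```

The counter is set to 734, the green button was pressed fully in and came out again, and the job was handed in at about 29 s of the 72 s allowed.

- **Leaning the tool:** The moves only allow shifts and a turn about vertical, so I leaned the gripper to about 42°. I did this by pushing it repeatedly past its reach in free space, then approached under the guard square to the panel.
- **Wheels:** Starting digits read 5‑8‑6. I moved the left wheel up 2, the middle down 5 in three strokes, and the right down 2. The camera strips read 7, 3, 4 before the press, with the digits on either side and the fin positions agreeing, and looked the same afterwards.
- **Button:** The press ended at 31 N, far above the 6 N spring, so the button was at its stop. After I withdrew, it stood out in the picture at its original spot.
- **Other objects:** I never touched the bottle, tin or metal body. Their detected positions at the end were within 5 pixels of the start, which is about the detector's scatter.
- **Clearance:** The last wrist force was about 0, with the tool about 107 mm out from the panel.

No final check failed. Three readings were off along the way:

- The first move call was refused because some fields were left out.
- The detectors put the counter's turn at −0.014 rad, against 0.001 to 0.007 from the panel's depth data. I used 0.
- One descent at the middle wheel came out about 6 mm off along the slope and 3 mm deep, with no harm, and I re-measured before the later strokes.

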